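# Put the gilded incense box together on its stand

## Robot

A 7-joint arm with a two-finger parallel gripper is mounted at the origin on the work surface. World frame = base frame: x ahead of the robot, y to its left, z up, the work surface at z = 0. Lengths are in mm, angles in rad, forces in N, time in s.
With the tool pointing down it reaches from about 425 to 925 mm from the base axis. Payload 6.8 kg.
Tool frame: the origin (TCP) lies on the centre line of the jaws, within the pads' length; the fingertips stand 22 mm ahead of it and the grasp point (between the pads) lies 3 mm ahead of it; z points along the fingers, y is the direction in which the jaws open and shut (so a half turn about z gives the same grasp; the last joint's range is limited). The gripper opens to 85 mm and grips with 20 to 120 N. Pads are 22 mm wide; open, the fingers measure 114 mm over their backs; the gripper's body (76 mm by 85 mm) begins 54 mm behind the grasp point. The pads swing forward as they close: fully open they stand 13 mm farther back than shut.
Start: joints at [1.151, 0.477, 0.022, 1.555, -0.011, 1.109, -0.083], TCP at [207.08, -642.468, 253.308] pointing down, gripper open.
Joint ranges: [-2.96, 2.96], [-0.34, 2.1], [-1.41, 1.46], [0.24, 2.44], [-1.37, 4.51], [0.17, 1.92], [-2.96, 2.96]. Speed limits (rad/s): [2.39, 2.39, 3.14, 3.14, 3.14, 3.14, 3.14].

## Interface

Orientations are given as a unit quaternion [x, y, z, w].
In Python, from station import robot gives the robot as it stands. The module is installed in compiled form; this text tells all that it offers.
- The arm moves only by the tool play_rows, never from a script. Its argument "rows" is a list of rows, each an object with "xyz": the shift along the tool's x, y, z in m, a list of three; "twist": the turn, a rotation vector about the tool's x, y, z in rad, a list of three; "fingers": the opening, from 0 (shut) to 1 (fully open). A call has exactly 8 rows; each row is the pose to reach, as a shift and turn from the pose commanded when the call began, along the tool's axes at that moment; what a row does not reach only later rows make up. A row lasts 1/10 s, in which the tool goes at most 50 mm and 8.59 degrees, less where a joint would pass 70% of its speed; a pose out of reach is approached as far as the arm can. A call with a gripper value outside its range is refused whole. The fingers move at their own pace and stop on an object; "squeeze" is the grip in N (left out, the last holds). Time passes only in rows, so rows that repeat a pose let the fingers close, or fill a call up. It gives the time, the measured TCP pose, the force and the opening at its end, in the units of the state.
- robot.sense(): the state, without advancing time (a new reading comes with each control period).
- robot.read_camera(name): name is "scene" or "top" or "wrist"; returns a dict with "img" (420x560x3 uint8, red, green, blue), "z_map" (420x560 float32, mm along the optical axis (not along the pixel's ray), 0 where there is no reading), "vertical_fov" (degrees; the focal length in pixels is half the picture's height over the tangent of half this angle, whatever the lens; pixels are square), "cx", "cy" (the principal point, pixels), "R" (3x3) and "t" (3): a world point X has camera coordinates R X + t; the wrist camera has in their place "tool_from_camera" (4x4, takes a point from camera to tool coordinates, whose origin is the TCP and whose axes are the flange's). Camera axes: x right, y down, z forward; pixel columns grow to the right and rows downward; lengths in mm; the calibration is good to about 2 mm. A picture is of the moment at which its call begins: read the wrist's pose just before it.
- robot.job_done(): hands the job in, once; it reports no verdict.
The state is a dict: "clock": time; "joint_pos": joint angles; "dq": joint speeds; "joint_efforts": joint torques, N m; "tcp_pos": TCP position; "tcp_rot": TCP orientation; "ft_force": force on the tool from outside, world axes, zero at the start; "wrist_torque": the same for the moment, N m; "width": finger opening in mm.
Only numpy, scipy, OpenCV 4.12 (cv2) and the standard library are available. Lean on these libraries where they do the work, as an engineer would, in place of code of your own. Each camera call takes 0.05 s, during which the arm holds its last target. There are 200 camera calls.

## Task

The pieces of the gilded incense box are dry: put the box together on the round wooden stand, one piece at a time from the bottom up: the deepest tier centred on the stand, then the middle tier, then the shallowest tier, and last the lid, each let go and fully seated in the one below before you fetch the next. Set every piece down gently rather than dropping it, and leave the cup, the wooden box, the tweezers and the jar where they are.

Things in the scene. Friction and masses are not known exactly. Their poses are not given: they have to be found in the camera images.
- deep_tier: Deepest of the three tiers of a round incense box, which look alike but for height: a cup 42 mm high with a flat foot, no plug. 60 mm outside diameter, wall 4 mm, mouth 51 mm, black lacquer with a gold band, gilded floor, open top. Origin: centre of its underside, z up. 0.09 kg, loose.
- middle_tier: Tier of middle depth: 36 mm high over all. 60 mm outside diameter, wall 4 mm, mouth 51 mm, black lacquer with a gold band, gilded floor, open top. Origin: centre of its underside, z up. Its underside is a 6 mm high plug (48 mm wide, tapering to 40 mm at the bottom), the wall beginning above it; the plug drops into the mouth below until the shoulder meets the rim. Seated: origin 36 mm above the deep tier's.
- shallow_tier: Shallowest tier: 26 mm high over all. 60 mm outside diameter, wall 4 mm, mouth 51 mm, black lacquer with a gold band, gilded floor, open top. Origin: centre of its underside, z up. Its underside is a 6 mm high plug (48 mm wide, tapering to 40 mm at the bottom), the wall beginning above it; the plug drops into the mouth below until the shoulder meets the rim. Seated: origin 30 mm above the middle tier's.
- box_lid: Lid: black disc 60 mm wide, 8 mm thick (6 to 14 mm above its origin), with the same 6 mm plug under it as the middle and shallow tiers, a thin gold ring on top and an upright round gold knob 16 mm wide, 14 to 30 mm above the origin, to lift it by. Origin: centre of the plug's underside, z up. Seated: origin 20 mm above the shallow tier's. 0.05 kg, loose.
- stand: Plain round wooden stand, 100 mm in diameter, flat top 16 mm above its origin (centre of the underside, on the bench). It does not move.
- grey_cup: Bystander: dark grey metal cup, 52 mm in diameter, 80 mm high, open at the top, empty, loose. Origin at the centre of its underside. May stand among the tiers.
- wood_box: Bystander: small closed box of brown wood, 50 x 50 x 60 mm high, loose. Origin at the centre of its underside. May stand among the tiers.
- tweezers: Bystander: bamboo tweezers lying flat among the pieces, about 205 mm long, 24 mm wide at the heel, 12 mm high, loose. Origin on the bench about 85 mm from the heel's end; x points to the tips.
- glue_jar: Bystander: small amber glass jar with a dark cap, 48 mm in diameter, 55 mm high, loose. Origin at the centre of its underside.

How it is judged (in metres and radians):
On the way, in this order (a step that is already met when the one before it is completed fails the run):
1. the deep tier stands centred on the stand, let go (horizontal distance between deep_tier and stand below 0.012 m and z of deep_tier in the frame of stand between 0.0135 and 0.0185 m and angle between deep_tier's own z axis and vertical below 0.06 rad and contact force between the fingers and deep_tier below 0.05 N), for 0.2 s.
2. the middle tier is seated on the deep tier, which is still on the stand, and let go (horizontal distance between deep_tier and stand below 0.012 m and z of deep_tier in the frame of stand between 0.0135 and 0.0185 m and angle between each of deep_tier, middle_tier's own z axis and vertical below 0.06 rad and horizontal distance between middle_tier and deep_tier below 0.004 m and z of middle_tier in the frame of deep_tier between 0.0335 and 0.0385 m and contact force between the fingers and middle_tier below 0.05 N), for 0.2 s.
3. the shallow tier is seated on the middle tier, the rest still in place, and let go (horizontal distance between deep_tier and stand below 0.012 m and z of deep_tier in the frame of stand between 0.0135 and 0.0185 m and angle between each of deep_tier, middle_tier, shallow_tier's own z axis and vertical below 0.06 rad and horizontal distance between middle_tier and deep_tier below 0.004 m and z of middle_tier in the frame of deep_tier between 0.0335 and 0.0385 m and horizontal distance between shallow_tier and middle_tier below 0.004 m and z of shallow_tier in the frame of middle_tier between 0.0275 and 0.0325 m and contact force between the fingers and shallow_tier below 0.05 N), for 0.2 s.
At the end, for the whole second after the job is handed in: The deep tier stands upright on the stand within 12 mm of its centre; the middle tier is seated on the deep one, the shallow one on the middle one and the lid on the shallow one, each within 4 mm sideways, within 2.5 mm of its seated height and within 0.06 rad of upright; all are let go and at rest (all of step 3 and horizontal distance between box_lid and shallow_tier below 0.004 m and z of box_lid in the frame of shallow_tier between 0.0175 and 0.0225 m and angle between box_lid's own z axis and vertical below 0.06 rad and contact force between the fingers and deep_tier below 0.05 N and linear speed of each of deep_tier, middle_tier, shallow_tier, box_lid below 0.02 m/s and contact force between the fingers and middle_tier below 0.05 N and contact force between the fingers and box_lid below 0.05 N); the robot touches nothing.
It fails at once if a piece of the incense box is dropped, thrown or knocked off: it moves faster than 0.6 m/s with no finger holding it (a fall of about 18 mm) ((linear speed of deep_tier above 0.6 m/s and contact force between the fingers and deep_tier below 0.01 N) or (linear speed of middle_tier above 0.6 m/s and contact force between the fingers and middle_tier below 0.01 N) or (linear speed of shallow_tier above 0.6 m/s and contact force between the fingers and shallow_tier below 0.01 N) or (linear speed of box_lid above 0.6 m/s and contact force between the fingers and box_lid below 0.01 N)).
It fails at once if the cup, wooden box, tweezers or jar is shifted more than 25 mm or tipped over (distance of any of grey_cup, wood_box, tweezers, glue_jar from where it was at the start of the episode above 0.025 m or angle between any of grey_cup, wood_box, glue_jar's own z axis and vertical above 0.4 rad).
It also fails if it takes over 112 s, if anything falls off the work surface, if the arm or the gripper's body presses on something with over 40 N, if the wrist force passes 120 N, or if a joint passes its speed limit or range.

## Working session

There is one attempt and no reset: what is moved stays moved. The work goes in short steps, Python scripts to look and compute and a tool call to move; the robot and the scene stay as the last step left them, time stands still between calls to the robot, and variables do not carry over. Pictures are saved under pics/ and viewed, on a budget of 14 in all, crops included, one or two more only if the job needs it, and the job is handed in when it is done.

Besides the shell and the picture viewer there is one more tool, called after "Request:" by a JSON object that holds its "name" and its "arguments", one argument or row to a line. play_rows: Moves the arm, as the interface text tells. Its arguments: {"type":"object","properties":{"rows":{"type":"array"},"squeeze":{"type":"number"}},"required":["rows"]}

```bash
mkdir -p pics; cat > h.py <<'E'
import numpy as np, cv2
from station import robot
from scipy.spatial.transform import Rotation as Ro
def cam(name):
    s=robot.sense(); c=robot.read_camera(name)
    f=c["img"].shape[0]/2/np.tan(np.radians(c["vertical_fov"])/2)
    if name=="wrist":
        T=np.eye(4);T[:3,:3]=Ro.from_quat(s["tcp_rot"]).as_matrix();T[:3,3]=s["tcp_pos"]
        M=T@np.array(c["tool_from_camera"])
    else:
        M=np.eye(4);R=np.array(c["R"]);M[:3,:3]=R.T;M[:3,3]=-R.T@np.array(c["t"])
    z=c["z_map"];v,u=np.mgrid[:z.shape[0],:z.shape[1]]
    P=np.stack([(u-c["cx"])/f*z,(v-c["cy"])/f*z,z],-1)@M[:3,:3].T+M[:3,3]
    P[z==0]=np.nan
    return c,P,f,M
def save(n,im,k=1): cv2.imwrite(f"pics/{n}.png",cv2.resize(im[...,::-1],None,fx=k,fy=k,interpolation=cv2.INTER_CUBIC))
E
python3 - <<'E'
from h import *
print(robot.sense())
for n in("top","scene"):
    c,P,f,M=cam(n);save(n+"0",c["img"],1.4);np.save(n+"P.npy",P);print(n,f,c["cx"],c["cy"],M.round(2).tolist())
    print(np.nanmin(P,(0,1)),np.nanmax(P,(0,1)))
E
```

```text
{'clock': 0.0, 'joint_pos': array([ 1.1509256 ,  0.47776992,  0.02232154,  1.5564742 , -0.01149897,
        1.10928365, -0.08311165]), 'dq': array([-4.38065886e-04,  2.08092031e-05, -2.05208889e-04, -1.29866736e-03,
       -3.52774132e-05, -6.93582899e-04, -6.23003245e-04]), 'joint_efforts': array([ 8.35604369e-04, -5.96443033e+01,  1.60826359e+00, -2.81200451e+01,
        1.24420857e-02,  9.44914296e-03,  3.13648661e-05]), 'tcp_pos': array([ 206.87938474, -641.92807213,  252.33595645]), 'tcp_rot': array([ 9.87872013e-01,  1.55267735e-01, -2.02313645e-04, -8.80676297e-04]), 'ft_force': array([-0.1812163 , -0.16022419,  0.47186974]), 'wrist_torque': array([ 0.0405683 , -0.05794776,  0.02427888]), 'width': 85.54512344264367}
top 381.4794621942108 277.2983257894363 212.3255724025845 [[-0.0, -0.98, 0.19, 390.71], [-1.0, 0.0, -0.01, 4.74], [0.01, -0.19, -0.98, 950.22], [0.0, 0.0, 0.0, 1.0]]
[   82.1077964  -1416.61820803  -767.95002983] [1586.0709881  1357.40123351  192.18224296]
scene 436.2015801943373 282.8221087446714 209.87227995421546 [[-0.75, 0.46, -0.47, 1080.95], [0.66, 0.52, -0.54, 646.06], [-0.0, -0.72, -0.7, 868.72], [0.0, 0.0, 0.0, 1.0]]
[-1132.49040774 -2010.07905609  -764.06805291] [1450.54014689  850.27173983  463.53546353]
```

View pics/top0.png

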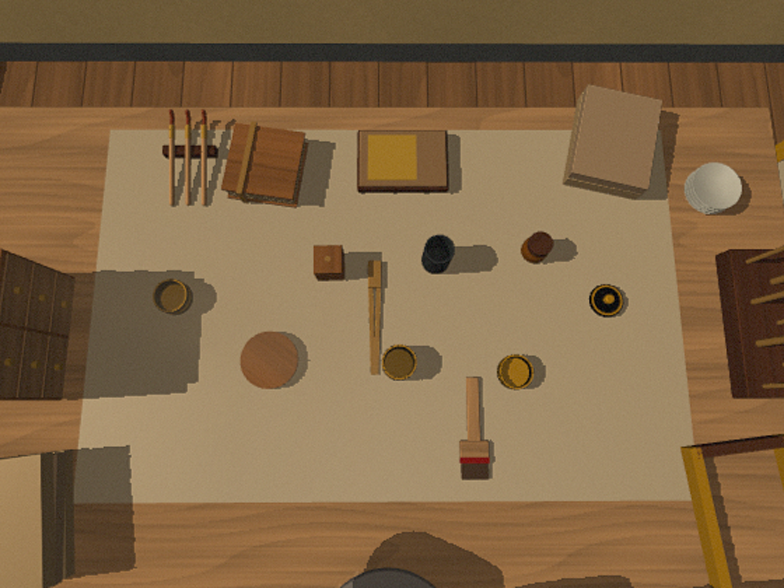

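View pics/scene0.png

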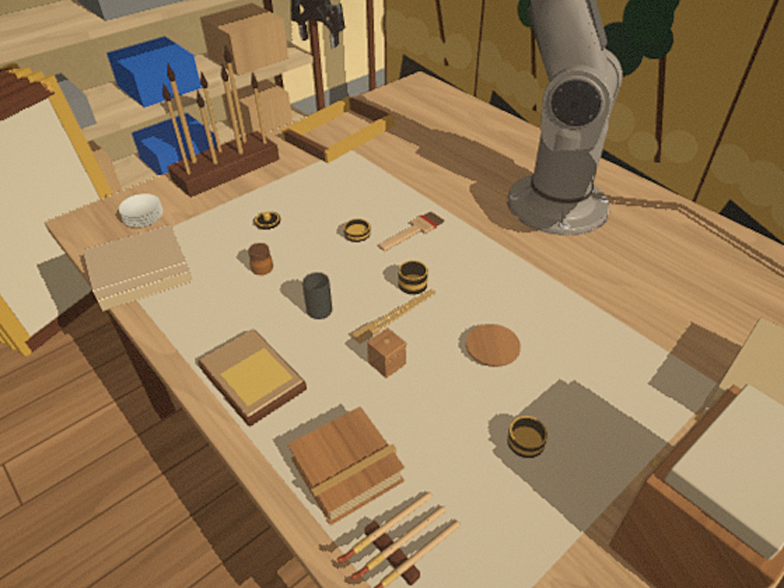

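The top view shows tiers at (173,296), (400,362) and (516,371), the lid at (606,300) and the stand at (270,360). Cup is at (438,254), box (329,262), jar (537,247), tweezers along x≈376. Next I'll measure them from the depth maps.

```bash
python3 - <<'E'
from h import *
P=np.load("topP.npy");S=np.load("sceneP.npy").reshape(-1,3)
for n,(u,v),r in [("A",(173,296),45),("B",(400,362),45),("C",(516,371),45),("lid",(606,300),45),("stand",(270,360),70),("cup",(438,254),45),("box",(329,262),45),("jar",(537,247),45)]:
    p=P[int(v/1.4),int(u/1.4)]
    for nm,Q in(("top",P.reshape(-1,3)),("scn",S)):
        q=Q[(np.hypot(Q[:,0]-p[0],Q[:,1]-p[1])<r)&(Q[:,2]>5)&(Q[:,2]<150)]
        if len(q)<5: print(n,nm,"few");continue
        zt=np.percentile(q[:,2],97); m=q[q[:,2]>zt-4]
        c,rr=cv2.minEnclosingCircle(m[:,:2].astype(np.float32))
        print(n,nm,"z",zt.round(1),"n",len(m),"ctr",np.round(c,1),"r",round(rr,1),"mid",((m.max(0)+m.min(0))/2).round(1)[:2])
q=P.reshape(-1,3); g=np.nanmedian(P[200:260,100:140,2]); print("bench z",g)
E
```

```text
A top z 37.3 n 120 ctr [568.2 378.2] r 30.4 mid [568.4 378.5]
A scn z 37.3 n 141 ctr [568.4 376.9] r 30.8 mid [569.  377.1]
B top z 43.1 n 118 ctr [451.8 -19.7] r 29.8 mid [451.8 -19.9]
B scn z 43.9 n 79 ctr [450.9 -20.5] r 31.7 mid [451.4 -20.5]
C top z 27.0 n 114 ctr [ 436.  -221.3] r 29.9 mid [ 436.5 -220.6]
C scn z 28.3 n 63 ctr [ 435.4 -222.2] r 31.4 mid [ 434.6 -222.9]
lid top z 28.8 n 35 ctr [ 563.  -391.8] r 8.4 mid [ 563.2 -391.5]
lid scn z 30.8 n 14 ctr [ 561.8 -392.1] r 8.4 mid [ 562.7 -392.1]
stand top z 18.3 n 965 ctr [457.9 206.3] r 50.2 mid [457.9 206. ]
stand scn z 19.5 n 610 ctr [460.1 203.3] r 52.0 mid [459.6 204.1]
cup top z 81.0 n 93 ctr [639.3 -88.1] r 25.7 mid [638.6 -87.6]
cup scn z 81.0 n 79 ctr [640.4 -90.3] r 27.9 mid [639.8 -89.4]
box top z 61.9 n 336 ctr [626.  102.4] r 33.3 mid [626.9 102.3]
box scn z 62.6 n 276 ctr [628.1 101.7] r 33.3 mid [628.  101.1]
jar top z 56.3 n 195 ctr [ 657.2 -268.8] r 21.3 mid [ 657.4 -269. ]
jar scn z 57.4 n 108 ctr [ 655.6 -269.3] r 21.9 mid [ 655.9 -269. ]
bench z 0.7213197533482116
```

```bash
cat > go.py <<'E'
import sys
from h import *
# usage: go.py x y z [yaw_deg of tool y]; prints shift (m) & twist z from measured pose
def go(x,y,z,yaw=None):
    s=robot.sense();R=Ro.from_quat(s["tcp_rot"]).as_matrix()
    d=R.T@(np.array([x,y,z])-s["tcp_pos"])/1000
    cur=np.arctan2(R[1,1],R[0,1]); yaw=np.degrees(cur) if yaw is None else yaw
    tw=-((np.radians(yaw)-cur+np.pi)%(2*np.pi)-np.pi)
    print("clock",round(s["clock"],2),"tcp",s["tcp_pos"].round(1),"yaw",round(np.degrees(cur),1),"tilt",(R[:,2]).round(4),"w",round(s["width"],1),"F",s["ft_force"].round(1))
    print("shift",d.round(4),"twist z",round(tw,3),"half",(d/2).round(4),round(tw/2,3))
if __name__=="__main__": go(*map(float,sys.argv[1:]))
E
python3 go.py 451.5 -20 200 0
```

```text
clock 0.1 tcp [ 206.9 -642.   252.4] yaw -72.1 tilt [-6.0e-04  1.6e-03 -1.0e+00] w 85.4 F [ 0.4 -0.   0.3]
shift [ 0.4236 -0.5169  0.0532] twist z -1.259 half [ 0.2118 -0.2584  0.0266] -0.629
```

Request:
{"name": "play_rows", "arguments": {
  "rows": [
    {"xyz": [0.02, -0.025, 0.003], "twist": [0, 0, -0.06], "fingers": 1},
    {"xyz": [0.048, -0.06, 0.006], "twist": [0, 0, -0.14], "fingers": 1},
    {"xyz": [0.078, -0.095, 0.01], "twist": [0, 0, -0.23], "fingers": 1},
    {"xyz": [0.108, -0.132, 0.014], "twist": [0, 0, -0.32], "fingers": 1},
    {"xyz": [0.138, -0.168, 0.018], "twist": [0, 0, -0.41], "fingers": 1},
    {"xyz": [0.168, -0.205, 0.022], "twist": [0, 0, -0.5], "fingers": 1},
    {"xyz": [0.195, -0.238, 0.025], "twist": [0, 0, -0.58], "fingers": 1},
    {"xyz": [0.212, -0.258, 0.027], "twist": [0, 0, -0.63], "fingers": 1}
  ]
}}

```text
clock: 0.9
tcp_pos: [330.4, -328.6, 225.9]
tcp_rot: [0.89, 0.456, -0.0, -0.001]
ft_force: [0.8, -0.6, -0.2]
width: 85.2
```

```bash
python3 go.py 451.5 -20 200 0
```

```text
clock 0.9 tcp [ 330.4 -328.6  225.9] yaw -35.7 tilt [-5.e-04  9.e-04 -1.e+00] w 85.2 F [ 0.8 -0.6 -0.2]
shift [ 0.3213 -0.0818  0.0262] twist z -0.623 half [ 0.1606 -0.0409  0.0131] -0.312
```

Request:
{"name": "play_rows", "arguments": {
  "rows": [
    {"xyz": [0.04, -0.01, 0.003], "twist": [0, 0, -0.08], "fingers": 1},
    {"xyz": [0.085, -0.022, 0.007], "twist": [0, 0, -0.17], "fingers": 1},
    {"xyz": [0.13, -0.034, 0.011], "twist": [0, 0, -0.26], "fingers": 1},
    {"xyz": [0.175, -0.045, 0.014], "twist": [0, 0, -0.35], "fingers": 1},
    {"xyz": [0.22, -0.056, 0.018], "twist": [0, 0, -0.44], "fingers": 1},
    {"xyz": [0.265, -0.068, 0.022], "twist": [0, 0, -0.53], "fingers": 1},
    {"xyz": [0.305, -0.078, 0.025], "twist": [0, 0, -0.6], "fingers": 1},
    {"xyz": [0.321, -0.082, 0.026], "twist": [0, 0, -0.623], "fingers": 1}
  ]
}}

```text
clock: 1.7
tcp_pos: [453.7, -20.4, 200.4]
tcp_rot: [0.707, 0.707, 0.001, -0.0]
ft_force: [-0.1, -0.2, 0.4]
width: 85.7
```

```bash
cat > look.py <<'E'
import sys
from h import *
# look.py name x y [r]: wrist picture + topmost circle fit near x,y
n,x,y=sys.argv[1],float(sys.argv[2]),float(sys.argv[3]);r=float(sys.argv[4]) if len(sys.argv)>4 else 45
c,P,f,M=cam("wrist");save(n,c["img"],1.2)
q=P.reshape(-1,3);q=q[(np.hypot(q[:,0]-x,q[:,1]-y)<r)&(q[:,2]>5)&(q[:,2]<130)]
if len(q)>9:
    zt=np.percentile(q[:,2],97);m=q[q[:,2]>zt-4]
    print("z",zt.round(1),"n",len(m),cv2.minEnclosingCircle(m[:,:2].astype(np.float32)),"mid",((m.max(0)+m.min(0))/2).round(1))
E
python3 look.py w0 451.5 -20; python3 go.py 451.5 -20 45 0
```

```text
z 43.8 n 853 ((450.93017578125, -21.245655059814453), 30.03595542907715) mid [450.7 -21.   42.4]
clock 1.75 tcp [454.1 -19.6 200.4] yaw 0.1 tilt [ 0.0014  0.0023 -1.    ] w 85.4 F [ 1.4  1.8 -0.4]
shift [-0.0008 -0.0028  0.1554] twist z 0.001 half [-0.0004 -0.0014  0.0777] 0.001
```

View pics/w0.png

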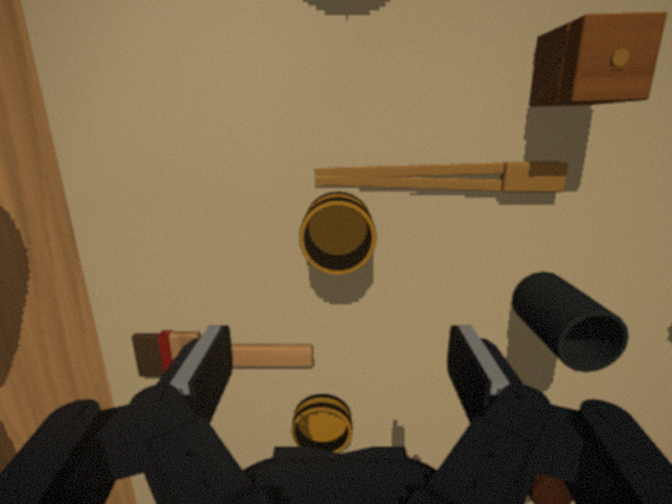

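The wrist view shows the deep tier at (338,233), lined up between the jaws. The tweezers at y≈175 and the brush are clear of the finger paths. Next is the descent.

Request:
{"name": "play_rows", "arguments": {
  "rows": [
    {"xyz": [0.0, -0.002, 0.02], "twist": [0, 0, 0], "fingers": 1},
    {"xyz": [0.001, -0.003, 0.05], "twist": [0, 0, 0], "fingers": 1},
    {"xyz": [0.001, -0.003, 0.085], "twist": [0, 0, 0], "fingers": 1},
    {"xyz": [0.001, -0.003, 0.115], "twist": [0, 0, 0], "fingers": 1},
    {"xyz": [0.001, -0.003, 0.14], "twist": [0, 0, 0], "fingers": 1},
    {"xyz": [0.001, -0.003, 0.16], "twist": [0, 0, 0], "fingers": 1},
    {"xyz": [0.001, -0.003, 0.17], "twist": [0, 0, 0], "fingers": 1},
    {"xyz": [0.001, -0.003, 0.17], "twist": [0, 0, 0], "fingers": 1}
  ]
}}

```text
clock: 2.55
tcp_pos: [448.5, -24.1, 29.3]
tcp_rot: [0.71, 0.704, -0.001, -0.001]
ft_force: [-0.9, -0.5, 0.7]
width: 85.3
```

```bash
python3 go.py 451 -20.7 30 0
```

```text
clock 2.55 tcp [448.5 -24.1  29.3] yaw -0.4 tilt [-2.5e-03 -7.0e-04 -1.0e+00] w 85.3 F [-0.9 -0.5  0.7]
shift [ 0.0034  0.0025 -0.0007] twist z -0.008 half [ 0.0017  0.0012 -0.0004] -0.004
```

Request:
{"name": "play_rows", "arguments": {
  "rows": [
    {"xyz": [0.002, 0.0015, 0], "twist": [0, 0, 0], "fingers": 1},
    {"xyz": [0.003, 0.0025, 0], "twist": [0, 0, 0], "fingers": 0.85},
    {"xyz": [0.003, 0.0025, 0], "twist": [0, 0, 0], "fingers": 0.75},
    {"xyz": [0.003, 0.0025, 0], "twist": [0, 0, 0], "fingers": 0.65},
    {"xyz": [0.003, 0.0025, 0], "twist": [0, 0, 0], "fingers": 0.5},
    {"xyz": [0.003, 0.0025, 0], "twist": [0, 0, 0], "fingers": 0.4},
    {"xyz": [0.003, 0.0025, 0], "twist": [0, 0, 0], "fingers": 0.4},
    {"xyz": [0.003, 0.0025, 0], "twist": [0, 0, 0], "fingers": 0.4}
  ],
  "squeeze": 35
}}

```text
clock: 3.35
tcp_pos: [452.6, -20.0, 31.4]
tcp_rot: [0.709, 0.705, 0.001, 0.001]
ft_force: [-1.1, 0.3, 8.3]
width: 59.5
```

```bash
python3 go.py 451 -20.7 130 0; python3 go.py 458.5 205.5 120 24
```

```text
clock 3.35 tcp [452.6 -20.   31.4] yaw -0.3 tilt [ 2.e-03 -4.e-04 -1.e+00] w 59.5 F [-1.1  0.3  8.3]
shift [-0.0007 -0.0014 -0.0986] twist z -0.006 half [-0.0004 -0.0007 -0.0493] -0.003
clock 3.35 tcp [452.6 -20.   31.4] yaw -0.3 tilt [ 2.e-03 -4.e-04 -1.e+00] w 59.5 F [-1.1  0.3  8.3]
shift [ 0.2255  0.0048 -0.0887] twist z -0.425 half [ 0.1128  0.0024 -0.0443] -0.212
```

Request:
{"name": "play_rows", "arguments": {
  "rows": [
    {"xyz": [0, 0, -0.01], "twist": [0, 0, 0], "fingers": 0.4},
    {"xyz": [0, 0, -0.03], "twist": [0, 0, 0], "fingers": 0.4},
    {"xyz": [0, 0, -0.06], "twist": [0, 0, 0], "fingers": 0.4},
    {"xyz": [0.01, 0, -0.08], "twist": [0, 0, -0.02], "fingers": 0.4},
    {"xyz": [0.035, 0, -0.088], "twist": [0, 0, -0.06], "fingers": 0.4},
    {"xyz": [0.07, 0, -0.088], "twist": [0, 0, -0.12], "fingers": 0.4},
    {"xyz": [0.105, 0.002, -0.088], "twist": [0, 0, -0.19], "fingers": 0.4},
    {"xyz": [0.14, 0.003, -0.088], "twist": [0, 0, -0.26], "fingers": 0.4}
  ]
}}

```text
clock: 4.15
tcp_pos: [455.7, 120.9, 119.3]
tcp_rot: [0.611, 0.792, 0.0, 0.001]
ft_force: [0.7, 0.4, -1.0]
width: 59.4
```

```bash
python3 go.py 458.5 205.5 100 24
```

```text
clock 4.15 tcp [455.7 120.9 119.3] yaw 14.7 tilt [ 1.1e-03 -3.0e-04 -1.0e+00] w 59.4 F [ 0.7  0.4 -1. ]
shift [0.0812 0.0241 0.0192] twist z -0.163 half [0.0406 0.0121 0.0096] -0.081
```

Request:
{"name": "play_rows", "arguments": {
  "rows": [
    {"xyz": [0.02, 0.006, 0.002], "twist": [0, 0, -0.04], "fingers": 0.4},
    {"xyz": [0.04, 0.012, 0.005], "twist": [0, 0, -0.08], "fingers": 0.4},
    {"xyz": [0.06, 0.018, 0.01], "twist": [0, 0, -0.12], "fingers": 0.4},
    {"xyz": [0.075, 0.022, 0.014], "twist": [0, 0, -0.15], "fingers": 0.4},
    {"xyz": [0.081, 0.024, 0.019], "twist": [0, 0, -0.163], "fingers": 0.4},
    {"xyz": [0.081, 0.024, 0.019], "twist": [0, 0, -0.163], "fingers": 0.4},
    {"xyz": [0.081, 0.024, 0.019], "twist": [0, 0, -0.163], "fingers": 0.4},
    {"xyz": [0.081, 0.024, 0.019], "twist": [0, 0, -0.163], "fingers": 0.4}
  ]
}}

```text
clock: 4.95
tcp_pos: [458.7, 203.1, 99.3]
tcp_rot: [0.546, 0.838, -0.0, 0.0]
ft_force: [1.0, -0.1, -0.4]
width: 59.5
```

```bash
python3 go.py 458.5 205.5 47.5; python3 look.py w1 458.5 205.5 30;python3 go.py 458.5 205.5 47.5 24; python3 - <<'E'
from h import *
P=cam("scene")[1].reshape(-1,3);q=P[(np.hypot(P[:,0]-458.5,P[:,1]-205.5)<75)&(P[:,2]>8)&(P[:,2]<24)];print(len(q),((q.max(0)+q.min(0))/2).round(1),(q.max(0)-q.min(0)).round(1))
E
```

```text
clock 4.95 tcp [458.7 203.1  99.3] yaw 23.8 tilt [-1.e-04 -9.e-04 -1.e+00] w 59.5 F [ 1.  -0.1 -0.4]
shift [0.0023 0.0009 0.0518] twist z -0.0 half [0.0011 0.0004 0.0259] -0.0
z 111.9 n 3967 ((458.5053405761719, 205.49642944335938), 29.992143630981445) mid [458.5 203.8 118.8]
clock 5.0 tcp [458.7 203.2  99.4] yaw 23.8 tilt [ 1.e-04 -7.e-04 -1.e+00] w 59.3 F [-0.6  0.5 -0.6]
shift [0.0022 0.0007 0.0519] twist z -0.004 half [0.0011 0.0004 0.0259] -0.002
814 [459.1 204.2  14.7] [ 99.8 100.8  13.3]
```

View pics/w1.png

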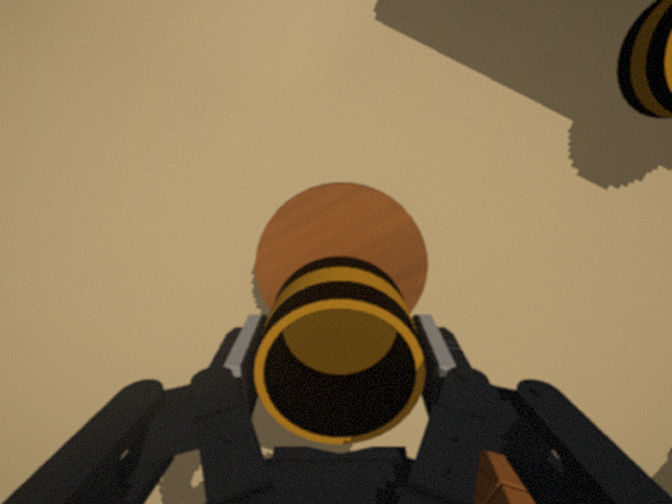

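The deep tier is held level between the pads (rim centre ≈(340,370)), with the stand below at (342,262). I'll lower it slowly.

Request:
{"name": "play_rows", "arguments": {
  "rows": [
    {"xyz": [0.002, 0.001, 0.01], "twist": [0, 0, 0], "fingers": 0.4},
    {"xyz": [0.002, 0.001, 0.022], "twist": [0, 0, 0], "fingers": 0.4},
    {"xyz": [0.002, 0.001, 0.032], "twist": [0, 0, 0], "fingers": 0.4},
    {"xyz": [0.002, 0.001, 0.04], "twist": [0, 0, 0], "fingers": 0.4},
    {"xyz": [0.002, 0.001, 0.045], "twist": [0, 0, 0], "fingers": 0.4},
    {"xyz": [0.002, 0.001, 0.048], "twist": [0, 0, 0], "fingers": 0.4},
    {"xyz": [0.002, 0.001, 0.05], "twist": [0, 0, 0], "fingers": 0.4},
    {"xyz": [0.002, 0.001, 0.05], "twist": [0, 0, 0], "fingers": 0.4}
  ]
}}

```text
clock: 5.85
tcp_pos: [458.6, 206.6, 49.2]
tcp_rot: [0.545, 0.838, -0.0, -0.0]
ft_force: [-0.2, -0.2, -0.6]
width: 58.9
```

Request:
{"name": "play_rows", "arguments": {
  "rows": [
    {"xyz": [0, 0, 0.0005], "twist": [0, 0, 0], "fingers": 0.4},
    {"xyz": [0, 0, 0.001], "twist": [0, 0, 0], "fingers": 0.4},
    {"xyz": [0, 0, 0.0015], "twist": [0, 0, 0], "fingers": 0.4},
    {"xyz": [0, 0, 0.002], "twist": [0, 0, 0], "fingers": 0.4},
    {"xyz": [0, 0, 0.0025], "twist": [0, 0, 0], "fingers": 0.4},
    {"xyz": [0, 0, 0.003], "twist": [0, 0, 0], "fingers": 0.4},
    {"xyz": [0, 0, 0.003], "twist": [0, 0, 0], "fingers": 0.4},
    {"xyz": [0, 0, 0.003], "twist": [0, 0, 0], "fingers": 0.4}
  ]
}}

```text
clock: 6.65
tcp_pos: [458.7, 206.6, 47.4]
tcp_rot: [0.545, 0.838, -0.0, 0.001]
ft_force: [-4.6, -3.1, 14.6]
width: 59.5
```

Request:
{"name": "play_rows", "arguments": {
  "rows": [
    {"xyz": [0, 0, 0.0], "twist": [0, 0, 0], "fingers": 0.4},
    {"xyz": [0, 0, 0], "twist": [0, 0, 0], "fingers": 0.74},
    {"xyz": [0, 0, 0], "twist": [0, 0, 0], "fingers": 0.85},
    {"xyz": [0, 0, 0], "twist": [0, 0, 0], "fingers": 1},
    {"xyz": [0, 0, 0], "twist": [0, 0, 0], "fingers": 1},
    {"xyz": [0, 0, 0], "twist": [0, 0, 0], "fingers": 1},
    {"xyz": [0, 0, -0.02], "twist": [0, 0, 0], "fingers": 1},
    {"xyz": [0, 0, -0.05], "twist": [0, 0, 0], "fingers": 1}
  ]
}}

```text
clock: 7.45
tcp_pos: [457.4, 206.0, 95.5]
tcp_rot: [0.545, 0.838, -0.002, -0.001]
ft_force: [0.1, -0.2, 0.1]
width: 85.2
```

```bash
python3 look.py w2 458.5 205.5 45; python3 go.py 568.3 377.5 180 34; python3 - <<'E'
from h import *
P=cam("top")[1].reshape(-1,3);q=P[(np.hypot(P[:,0]-568.3,P[:,1]-377.5)<45)&(P[:,2]>33)&(P[:,2]<45)];print(len(q),((q.max(0)+q.min(0))/2).round(1),(q.max(0)-q.min(0)).round(1))
E
```

```text
z 120.8 n 804 ((457.8462219238281, 206.56967163085938), 44.92860412597656) mid [457.3 208.4 123.3]
clock 7.5 tcp [460.  207.8 100.4] yaw 23.9 tilt [ 0.0033  0.0016 -1.    ] w 85.4 F [0.8 0.9 2.8]
shift [ 0.1112  0.1681 -0.079 ] twist z -0.176 half [ 0.0556  0.0841 -0.0395] -0.088
35 [577.2 398.4  36.2] [37.3 21.6  6.1]
```

Request:
{"name": "play_rows", "arguments": {
  "rows": [
    {"xyz": [0, 0, -0.025], "twist": [0, 0, 0], "fingers": 1},
    {"xyz": [0.008, 0.012, -0.05], "twist": [0, 0, -0.02], "fingers": 1},
    {"xyz": [0.03, 0.042, -0.07], "twist": [0, 0, -0.05], "fingers": 1},
    {"xyz": [0.055, 0.08, -0.078], "twist": [0, 0, -0.09], "fingers": 1},
    {"xyz": [0.08, 0.12, -0.079], "twist": [0, 0, -0.13], "fingers": 1},
    {"xyz": [0.1, 0.15, -0.079], "twist": [0, 0, -0.16], "fingers": 1},
    {"xyz": [0.111, 0.168, -0.079], "twist": [0, 0, -0.176], "fingers": 1},
    {"xyz": [0.111, 0.168, -0.079], "twist": [0, 0, -0.176], "fingers": 1}
  ]
}}

```text
clock: 8.35
tcp_pos: [567.5, 378.9, 174.1]
tcp_rot: [0.469, 0.883, 0.001, -0.001]
ft_force: [-0.2, 0.3, -0.3]
width: 85.6
```

```bash
python3 look.py w3 568.3 377.5 45; python3 go.py 568.3 377.5 26 34; python3 - <<'E'
from h import *
for n in("top","scene"):
    P=cam(n)[1].reshape(-1,3);q=P[(np.hypot(P[:,0]-458.5,P[:,1]-205.5)<45)&(P[:,2]>52)&(P[:,2]<70)];print(n,len(q),((q.max(0)+q.min(0))/2).round(1),(q.max(0)-q.min(0)).round(1))
E
```

```text
z 37.7 n 1003 ((567.583984375, 377.1895446777344), 30.088747024536133) mid [567.4 377.2  36.6]
clock 8.4 tcp [566.9 377.1 174. ] yaw 34.0 tilt [-0.0014 -0.     -1.    ] w 85.7 F [ 0.1 -0.  -0.8]
shift [-0.0006  0.0016  0.148 ] twist z 0.001 half [-0.0003  0.0008  0.074 ] 0.0
top 86 [459.4 200.3  57. ] [55.7 47.5 10. ]
scene 152 [458.  205.3  56.8] [64.5 61.3  9.6]
```

View pics/w3.png

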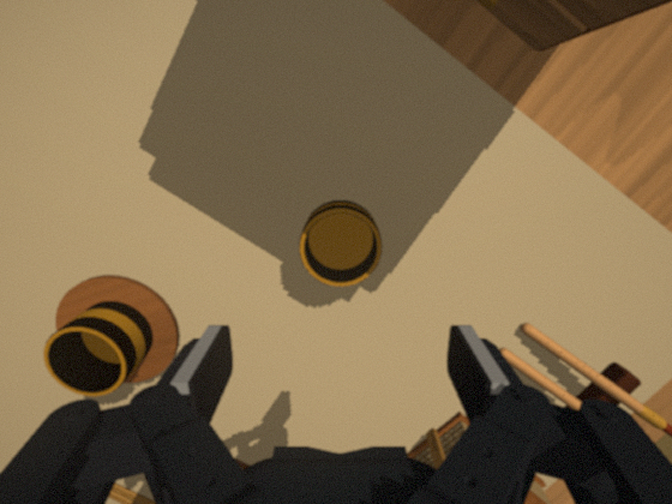

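The middle tier sits at (340,243), clear of everything, and the deep tier stands upright on the stand at (95,350).

Request:
{"name": "play_rows", "arguments": {
  "rows": [
    {"xyz": [0, 0.001, 0.02], "twist": [0, 0, 0], "fingers": 1},
    {"xyz": [0, 0.001, 0.045], "twist": [0, 0, 0], "fingers": 1},
    {"xyz": [0, 0.001, 0.075], "twist": [0, 0, 0], "fingers": 1},
    {"xyz": [0, 0.001, 0.1], "twist": [0, 0, 0], "fingers": 1},
    {"xyz": [0, 0.001, 0.122], "twist": [0, 0, 0], "fingers": 1},
    {"xyz": [0, 0.001, 0.137], "twist": [0, 0, 0], "fingers": 1},
    {"xyz": [0, 0.001, 0.146], "twist": [0, 0, 0], "fingers": 1},
    {"xyz": [0, 0.001, 0.146], "twist": [0, 0, 0], "fingers": 1}
  ]
}}

```text
clock: 9.3
tcp_pos: [567.7, 375.8, 28.4]
tcp_rot: [0.47, 0.883, -0.001, -0.0]
ft_force: [-0.1, 0.3, 0.1]
width: 85.2
```

Request:
{"name": "play_rows", "arguments": {
  "rows": [
    {"xyz": [0, 0, 0], "twist": [0, 0, 0], "fingers": 1},
    {"xyz": [0, 0, 0], "twist": [0, 0, 0], "fingers": 0.85},
    {"xyz": [0, 0, 0], "twist": [0, 0, 0], "fingers": 0.76},
    {"xyz": [0, 0, 0], "twist": [0, 0, 0], "fingers": 0.7},
    {"xyz": [0, 0, 0], "twist": [0, 0, 0], "fingers": 0.6},
    {"xyz": [0, 0, 0], "twist": [0, 0, 0], "fingers": 0.4},
    {"xyz": [0, 0, 0], "twist": [0, 0, 0], "fingers": 0.4},
    {"xyz": [0, 0, 0], "twist": [0, 0, 0], "fingers": 0.4}
  ]
}}

```text
clock: 10.1
tcp_pos: [568.6, 377.2, 30.5]
tcp_rot: [0.47, 0.883, 0.001, 0.0]
ft_force: [0.9, -1.0, 6.0]
width: 58.7
```

```bash
python3 go.py 458.5 206 160 24; python3 - <<'E'
from h import *
for n in("top","scene"):
    P=cam(n)[1].reshape(-1,3);q=P[(np.hypot(P[:,0]-458.5,P[:,1]-205.5)<45)&(P[:,2]>56)&(P[:,2]<70)];print(n,len(q),((q.max(0)+q.min(0))/2).round(1),(q.max(0)-q.min(0)).round(1),cv2.minEnclosingCircle(q[:,:2].astype(np.float32)))
E
```

```text
clock 10.1 tcp [568.6 377.2  30.5] yaw 34.0 tilt [ 1.3e-03  8.0e-04 -1.0e+00] w 58.7 F [ 0.9 -1.   6. ]
shift [-0.0804 -0.1868 -0.1298] twist z 0.174 half [-0.0402 -0.0934 -0.0649] 0.087Traceback (most recent call last):
  File "<stdin>", line 3, in <module>
    return umr_maximum(a, axis, None, out, keepdims, initial, where)
ValueError: zero-size array to reduction operation maximum which has no identity
```

Request:
{"name": "play_rows", "arguments": {
  "rows": [
    {"xyz": [0, 0, -0.01], "twist": [0, 0, 0], "fingers": 0.4},
    {"xyz": [0, 0, -0.03], "twist": [0, 0, 0], "fingers": 0.4},
    {"xyz": [0, 0, -0.06], "twist": [0, 0, 0], "fingers": 0.4},
    {"xyz": [0, 0, -0.09], "twist": [0, 0, 0], "fingers": 0.4},
    {"xyz": [0, 0, -0.115], "twist": [0, 0, 0], "fingers": 0.4},
    {"xyz": [-0.008, -0.016, -0.126], "twist": [0, 0, 0.02], "fingers": 0.4},
    {"xyz": [-0.02, -0.04, -0.13], "twist": [0, 0, 0.04], "fingers": 0.4},
    {"xyz": [-0.03, -0.07, -0.13], "twist": [0, 0, 0.07], "fingers": 0.4}
  ]
}}

```text
clock: 10.95
tcp_pos: [527.4, 312.9, 161.8]
tcp_rot: [0.501, 0.866, 0.002, 0.001]
ft_force: [-0.4, 0.2, -1.5]
width: 59.1
```

```bash
cat > rim.py <<'E'
import sys
from h import *
from scipy.optimize import least_squares
# rim.py zlo zhi [cam..]: circle fit (outer rim) around the stand
lo,hi=map(float,sys.argv[1:3])
for n in sys.argv[3:]:
    P=cam(n)[1].reshape(-1,3);q=P[(np.hypot(P[:,0]-458.5,P[:,1]-205.5)<38)&(P[:,2]>lo)&(P[:,2]<hi)]
    if len(q)<9: print(n,"few");continue
    r=least_squares(lambda p:np.hypot(q[:,0]-p[0],q[:,1]-p[1])-28,[458.5,205.5],loss="soft_l1")
    print(n,len(q),"fit",r.x.round(1),"mid",((q.max(0)+q.min(0))/2).round(1),"ext",(q.max(0)-q.min(0)).round(1))
E
python3 rim.py 55 66 wrist scene top; python3 go.py 458.5 206 130 24
```

```text
wrist 1219 fit [458.  206.4] mid [457.1 205.2  58. ] ext [57.9 60.8  5.9]
scene 93 fit [459.8 205.4] mid [458.7 204.3  58.6] ext [61.6 57.3  7.1]
top few
clock 11.1 tcp [526.4 311.  160.7] yaw 29.9 tilt [ 0.0011 -0.0014 -1.    ] w 58.8 F [ 1.2  1.1 -0.4]
shift [-0.0571 -0.1112  0.0308] twist z 0.103 half [-0.0285 -0.0556  0.0154] 0.052
```

Request:
{"name": "play_rows", "arguments": {
  "rows": [
    {"xyz": [-0.01, -0.02, 0], "twist": [0, 0, 0.02], "fingers": 0.4},
    {"xyz": [-0.025, -0.048, 0], "twist": [0, 0, 0.04], "fingers": 0.4},
    {"xyz": [-0.04, -0.078, 0], "twist": [0, 0, 0.07], "fingers": 0.4},
    {"xyz": [-0.052, -0.1, 0.006], "twist": [0, 0, 0.09], "fingers": 0.4},
    {"xyz": [-0.057, -0.111, 0.02], "twist": [0, 0, 0.103], "fingers": 0.4},
    {"xyz": [-0.057, -0.111, 0.04], "twist": [0, 0, 0.103], "fingers": 0.4},
    {"xyz": [-0.057, -0.111, 0.055], "twist": [0, 0, 0.103], "fingers": 0.4},
    {"xyz": [-0.057, -0.111, 0.055], "twist": [0, 0, 0.103], "fingers": 0.4}
  ]
}}

```text
clock: 11.9
tcp_pos: [458.6, 208.2, 103.2]
tcp_rot: [0.544, 0.839, -0.001, -0.001]
ft_force: [-0.1, 0.0, -0.6]
width: 58.7
```

```bash
python3 look.py w4 458 206 25;  python3 go.py 458.4 206.1 82 24; python3 - <<'E'
from h import *
c,P,f,M=cam("scene");x=M[:3,:3].T@(np.array([458.4,206,75])-M[:3,3]);u,v=int(f*x[0]/x[2]+c["cx"]),int(f*x[1]/x[2]+c["cy"]);print(u,v)
save("s4",c["img"][max(v-70,0):v+70,max(u-90,0):u+90],4)
E
```

```text
z 109.1 n 944 ((460.19696044921875, 200.99716186523438), 24.328662872314453) mid [460.5 195.9 108.3]
clock 11.95 tcp [459.1 208.6 104. ] yaw 24.1 tilt [-1.1e-03  2.0e-04 -1.0e+00] w 58.5 F [ 0.5  0.4 -0.3]
shift [-0.0021 -0.0016  0.022 ] twist z 0.002 half [-0.001  -0.0008  0.011 ] 0.001
354 229
```

View pics/s4.png

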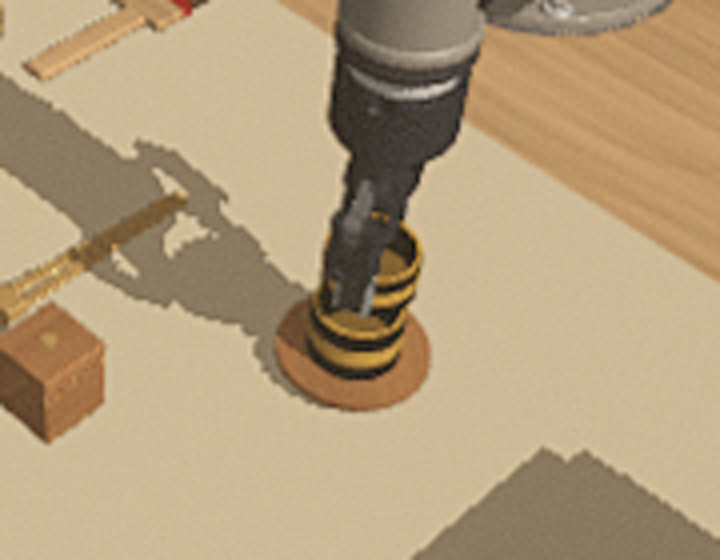

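The scene crop shows the middle tier held level above the deep tier, offset a little to the right (upper ≈(375,255), lower ≈(360,320)). I'll measure that offset.

```bash
cat > off.py <<'E'
import sys
from h import *
# off.py zrim zlow : gold-pixel circle fits of held rim and lower rim from wrist / scene
from scipy.optimize import least_squares
for n in("wrist","scene"):
    c,P,f,M=cam(n);h=cv2.cvtColor(c["img"],cv2.COLOR_RGB2HSV)
    g=(h[...,1]>120)&(h[...,2]>60)&(h[...,0]>15)&(h[...,0]<32)
    for z in map(float,sys.argv[1:]):
        q=P[g&(np.hypot(P[...,0]-458.5,P[...,1]-206)<45)&(abs(P[...,2]-z)<3.5)]
        if len(q)<15: print(n,z,"few",len(q));continue
        r=least_squares(lambda p:np.hypot(q[:,0]-p[0],q[:,1]-p[1])-28,q.mean(0)[:2],loss="soft_l1",f_scale=2)
        print(n,z,len(q),"fit",r.x.round(1),"rms",np.sqrt(np.mean(r.fun**2)).round(1),"mid",((q.max(0)+q.min(0))/2).round(1),"ext",(q.max(0)-q.min(0)).round(0),"zmed",np.median(q[:,2]).round(1))
E
python3 off.py 110 59.5
```

```text
wrist 110.0 2954 fit [458.  208.9] rms 1.1 mid [458.7 208.4 110. ] ext [61. 61.  6.] zmed 111.3
wrist 59.5 609 fit [457.7 205.6] rms 1.1 mid [450.1 219.1  58.7] ext [44. 33.  4.] zmed 58.9
scene 110.0 50 fit [459.1 208.3] rms 1.3 mid [456.8 213.9 110. ] ext [53. 50.  6.] zmed 110.0
scene 59.5 57 fit [459.2 205.6] rms 1.4 mid [464.6 208.2  59. ] ext [49. 53.  5.] zmed 57.9
```

Request:
{"name": "play_rows", "arguments": {
  "rows": [
    {"xyz": [-0.0027, -0.0014, 0], "twist": [0, 0, 0], "fingers": 0.4},
    {"xyz": [-0.0027, -0.0014, 0.003], "twist": [0, 0, 0], "fingers": 0.4},
    {"xyz": [-0.0027, -0.0014, 0.006], "twist": [0, 0, 0], "fingers": 0.4},
    {"xyz": [-0.0027, -0.0014, 0.009], "twist": [0, 0, 0], "fingers": 0.4},
    {"xyz": [-0.0027, -0.0014, 0.012], "twist": [0, 0, 0], "fingers": 0.4},
    {"xyz": [-0.0027, -0.0014, 0.014], "twist": [0, 0, 0], "fingers": 0.4},
    {"xyz": [-0.0027, -0.0014, 0.015], "twist": [0, 0, 0], "fingers": 0.4},
    {"xyz": [-0.0027, -0.0014, 0.015], "twist": [0, 0, 0], "fingers": 0.4}
  ]
}}

```text
clock: 12.9
tcp_pos: [458.8, 204.8, 89.1]
tcp_rot: [0.544, 0.839, -0.0, -0.0]
ft_force: [0.8, -0.4, -1.0]
width: 58.6
```

```bash
python3 off.py 95 59.5;python3 go.py 458.9 205.7 82 24
```

```text
wrist 95.0 2971 fit [457.4 204.8] rms 1.1 mid [457.7 204.6  94.9] ext [60. 60.  6.] zmed 95.7
wrist 59.5 546 fit [457.6 206.1] rms 0.8 mid [454.9 221.3  58.5] ext [54. 28.  4.] zmed 58.9
scene 95.0 42 fit [459.3 205. ] rms 1.3 mid [454.4 209.9  94.4] ext [45. 49.  6.] zmed 94.7
scene 59.5 43 fit [459.4 205.5] rms 1.5 mid [466.5 210.1  59.3] ext [47. 50.  6.] zmed 58.7
clock 13.0 tcp [458.9 204.9  89.3] yaw 24.1 tilt [-0.  0. -1.] w 58.5 F [-1.1 -1.2 -1.6]
shift [0.0008 0.0003 0.0073] twist z 0.001 half [0.0004 0.0001 0.0037] 0.001
```

Request:
{"name": "play_rows", "arguments": {
  "rows": [
    {"xyz": [0.0007, 0.0003, 0.001], "twist": [0, 0, 0], "fingers": 0.4},
    {"xyz": [0.0007, 0.0003, 0.0025], "twist": [0, 0, 0], "fingers": 0.4},
    {"xyz": [0.0007, 0.0003, 0.004], "twist": [0, 0, 0], "fingers": 0.4},
    {"xyz": [0.0007, 0.0003, 0.0055], "twist": [0, 0, 0], "fingers": 0.4},
    {"xyz": [0.0007, 0.0003, 0.0065], "twist": [0, 0, 0], "fingers": 0.4},
    {"xyz": [0.0007, 0.0003, 0.007], "twist": [0, 0, 0], "fingers": 0.4},
    {"xyz": [0.0007, 0.0003, 0.0075], "twist": [0, 0, 0], "fingers": 0.4},
    {"xyz": [0.0007, 0.0003, 0.0075], "twist": [0, 0, 0], "fingers": 0.4}
  ]
}}

```text
clock: 13.8
tcp_pos: [458.9, 205.5, 82.4]
tcp_rot: [0.544, 0.839, -0.0, 0.0]
ft_force: [-2.1, -2.1, 7.8]
width: 58.7
```

```bash
python3 off.py 89 ;python3 go.py 458.9 205.7 82 24
```

```text
wrist 89.0 2982 fit [457.5 205.5] rms 1.1 mid [458.1 205.4  88.4] ext [61. 60.  5.] zmed 89.0
scene 89.0 36 fit [458.8 205.1] rms 1.5 mid [452.2 213.1  88.2] ext [50. 42.  5.] zmed 87.9
clock 13.9 tcp [458.9 205.5  82.4] yaw 24.1 tilt [ 2.e-04 -6.e-04 -1.e+00] w 58.4 F [-2.1 -1.1  8.1]
shift [0.0002 0.0001 0.0004] twist z 0.001 half [0.0001 0.     0.0002] 0.001
```

Request:
{"name": "play_rows", "arguments": {
  "rows": [
    {"xyz": [0, 0, 0.0], "twist": [0, 0, 0], "fingers": 0.74},
    {"xyz": [0, 0, 0], "twist": [0, 0, 0], "fingers": 0.85},
    {"xyz": [0, 0, 0], "twist": [0, 0, 0], "fingers": 1},
    {"xyz": [0, 0, 0], "twist": [0, 0, 0], "fingers": 1},
    {"xyz": [0, 0, 0], "twist": [0, 0, 0], "fingers": 1},
    {"xyz": [0, 0, -0.02], "twist": [0, 0, 0], "fingers": 1},
    {"xyz": [0, 0, -0.05], "twist": [0, 0, 0], "fingers": 1},
    {"xyz": [0, 0, -0.09], "twist": [0, 0, 0], "fingers": 1}
  ]
}}

```text
clock: 14.7
tcp_pos: [457.8, 205.0, 171.5]
tcp_rot: [0.544, 0.839, -0.001, -0.001]
ft_force: [1.6, -0.7, -0.2]
width: 85.6
```

```bash
python3 off.py 89 ;python3 go.py 435.5 -221.5 180 -27
```

```text
wrist 89.0 1338 fit [457.3 205.5] rms 1.1 mid [457.2 205.4  88.4] ext [60. 59.  5.] zmed 89.0
scene 89.0 76 fit [459.  205.9] rms 1.4 mid [459.2 206.5  88.2] ext [59. 57.  5.] zmed 88.2
clock 14.8 tcp [461.4 207.5 176.2] yaw 24.1 tilt [ 0.0074  0.0033 -1.    ] w 85.8 F [-0.1  0.8 -0.3]
shift [-0.3811 -0.1985 -0.0054] twist z 0.891 half [-0.1906 -0.0993 -0.0027] 0.446
```

Request:
{"name": "play_rows", "arguments": {
  "rows": [
    {"xyz": [-0.015, -0.008, 0], "twist": [0, 0, 0.03], "fingers": 1},
    {"xyz": [-0.045, -0.023, 0], "twist": [0, 0, 0.1], "fingers": 1},
    {"xyz": [-0.08, -0.042, 0], "twist": [0, 0, 0.19], "fingers": 1},
    {"xyz": [-0.118, -0.061, 0], "twist": [0, 0, 0.28], "fingers": 1},
    {"xyz": [-0.156, -0.081, 0], "twist": [0, 0, 0.37], "fingers": 1},
    {"xyz": [-0.194, -0.101, 0], "twist": [0, 0, 0.46], "fingers": 1},
    {"xyz": [-0.232, -0.121, 0], "twist": [0, 0, 0.55], "fingers": 1},
    {"xyz": [-0.26, -0.135, 0], "twist": [0, 0, 0.61], "fingers": 1}
  ]
}}

```text
clock: 15.6
tcp_pos: [439.4, -90.7, 170.6]
tcp_rot: [0.773, 0.634, -0.001, -0.001]
ft_force: [0.6, -0.4, -0.6]
width: 85.4
```

```bash
python3 go.py 435.5 -221.5 160 -27
```

```text
clock 15.6 tcp [439.4 -90.7 170.6] yaw -11.3 tilt [-2.7e-03 -8.0e-04 -1.0e+00] w 85.4 F [ 0.6 -0.4 -0.6]
shift [-0.129   0.0219  0.0108] twist z 0.274 half [-0.0645  0.0109  0.0054] 0.137
```

Request:
{"name": "play_rows", "arguments": {
  "rows": [
    {"xyz": [-0.025, 0.004, 0.002], "twist": [0, 0, 0.05], "fingers": 1},
    {"xyz": [-0.055, 0.009, 0.005], "twist": [0, 0, 0.12], "fingers": 1},
    {"xyz": [-0.085, 0.014, 0.008], "twist": [0, 0, 0.19], "fingers": 1},
    {"xyz": [-0.11, 0.019, 0.01], "twist": [0, 0, 0.24], "fingers": 1},
    {"xyz": [-0.125, 0.021, 0.011], "twist": [0, 0, 0.265], "fingers": 1},
    {"xyz": [-0.129, 0.022, 0.011], "twist": [0, 0, 0.274], "fingers": 1},
    {"xyz": [-0.129, 0.022, 0.011], "twist": [0, 0, 0.274], "fingers": 1},
    {"xyz": [-0.129, 0.022, 0.011], "twist": [0, 0, 0.274], "fingers": 1}
  ]
}}

```text
clock: 16.4
tcp_pos: [439.2, -216.3, 160.8]
tcp_rot: [0.85, 0.527, 0.0, -0.0]
ft_force: [-0.0, -0.0, -0.1]
width: 85.7
```

```bash
python3 look.py w5 435.5 -221.5 45; python3 go.py 435.5 -221.5 25 -27
```

```text
z 27.7 n 1001 ((435.0611572265625, -223.2788543701172), 30.02524185180664) mid [ 435.  -223.    26.4]
clock 16.45 tcp [ 439.2 -216.3  160.9] yaw -26.4 tilt [ 1.e-04  5.e-04 -1.e+00] w 85.5 F [0.  0.  0.1]
shift [-0.0064 -0.001   0.1359] twist z 0.01 half [-0.0032 -0.0005  0.0679] 0.005
```

View pics/w5.png

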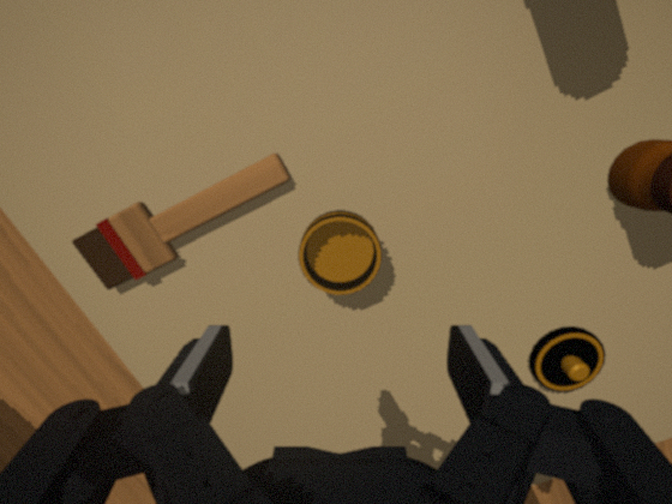

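The shallow tier is at (340,253). The brush handle's tip at (285,170) runs near the left finger's path, so I'll turn the jaws about 14° away from it.

Request:
{"name": "play_rows", "arguments": {
  "rows": [
    {"xyz": [-0.004, -0.0005, 0.015], "twist": [0, 0, -0.07], "fingers": 1},
    {"xyz": [-0.007, -0.001, 0.04], "twist": [0, 0, -0.15], "fingers": 1},
    {"xyz": [-0.0073, -0.001, 0.07], "twist": [0, 0, -0.22], "fingers": 1},
    {"xyz": [-0.0073, -0.001, 0.095], "twist": [0, 0, -0.25], "fingers": 1},
    {"xyz": [-0.0073, -0.001, 0.115], "twist": [0, 0, -0.25], "fingers": 1},
    {"xyz": [-0.0073, -0.001, 0.128], "twist": [0, 0, -0.25], "fingers": 1},
    {"xyz": [-0.0073, -0.001, 0.135], "twist": [0, 0, -0.25], "fingers": 1},
    {"xyz": [-0.0073, -0.001, 0.135], "twist": [0, 0, -0.25], "fingers": 1}
  ]
}}

```text
clock: 17.25
tcp_pos: [434.8, -223.2, 25.5]
tcp_rot: [0.778, 0.628, -0.0, -0.0]
ft_force: [0.6, -0.4, -0.0]
width: 85.5
```

```bash
python3 go.py 435.2 -222.5 25 -12; python3 go.py 435.2 -222.5 25
```

```text
clock 17.25 tcp [ 434.8 -223.2   25.5] yaw -12.2 tilt [-6.e-04  4.e-04 -1.e+00] w 85.5 F [ 0.6 -0.4 -0. ]
shift [0.0008 0.0003 0.0005] twist z -0.004 half [0.0004 0.0001 0.0002] -0.002
clock 17.25 tcp [ 434.8 -223.2   25.5] yaw -12.2 tilt [-6.e-04  4.e-04 -1.e+00] w 85.5 F [ 0.6 -0.4 -0. ]
shift [0.0008 0.0003 0.0005] twist z -0.0 half [0.0004 0.0001 0.0002] -0.0
```

Request:
{"name": "play_rows", "arguments": {
  "rows": [
    {"xyz": [0, 0, 0], "twist": [0, 0, 0], "fingers": 1},
    {"xyz": [0, 0, 0], "twist": [0, 0, 0], "fingers": 0.85},
    {"xyz": [0, 0, 0], "twist": [0, 0, 0], "fingers": 0.76},
    {"xyz": [0, 0, 0], "twist": [0, 0, 0], "fingers": 0.7},
    {"xyz": [0, 0, 0], "twist": [0, 0, 0], "fingers": 0.6},
    {"xyz": [0, 0, 0], "twist": [0, 0, 0], "fingers": 0.4},
    {"xyz": [0, 0, 0], "twist": [0, 0, 0], "fingers": 0.4},
    {"xyz": [0, 0, 0], "twist": [0, 0, 0], "fingers": 0.4}
  ]
}}

```text
clock: 18.05
tcp_pos: [435.1, -224.0, 26.8]
tcp_rot: [0.779, 0.627, 0.0, 0.001]
ft_force: [-1.7, 0.6, 10.0]
width: 58.8
```

Request:
{"name": "play_rows", "arguments": {
  "rows": [
    {"xyz": [0, 0, -0.005], "twist": [0, 0, 0], "fingers": 0.4},
    {"xyz": [0, 0, -0.02], "twist": [0, 0, 0], "fingers": 0.4},
    {"xyz": [0, 0, -0.045], "twist": [0, 0, 0], "fingers": 0.4},
    {"xyz": [0, 0, -0.075], "twist": [0, 0, 0], "fingers": 0.4},
    {"xyz": [0, 0, -0.105], "twist": [0, 0, 0], "fingers": 0.4},
    {"xyz": [0, 0, -0.13], "twist": [0, 0, 0], "fingers": 0.4},
    {"xyz": [0, 0, -0.145], "twist": [0, 0, 0], "fingers": 0.4},
    {"xyz": [0, 0, -0.145], "twist": [0, 0, 0], "fingers": 0.4}
  ]
}}

```text
clock: 18.85
tcp_pos: [435.9, -224.3, 173.0]
tcp_rot: [0.779, 0.627, 0.001, 0.002]
ft_force: [-0.6, 0.8, -0.7]
width: 58.8
```

```bash
python3 go.py 458.5 205.5 170 24
```

```text
clock 18.85 tcp [ 435.9 -224.3  173. ] yaw -12.3 tilt [ 0.0039 -0.0022 -1.    ] w 58.8 F [-0.6  0.8 -0.7]
shift [ 0.4248 -0.0694  0.0022] twist z -0.633 half [ 0.2124 -0.0347  0.0011] -0.317
```

Request:
{"name": "play_rows", "arguments": {
  "rows": [
    {"xyz": [0.015, -0.002, 0], "twist": [0, 0, -0.02], "fingers": 0.4},
    {"xyz": [0.045, -0.007, 0], "twist": [0, 0, -0.06], "fingers": 0.4},
    {"xyz": [0.08, -0.013, 0], "twist": [0, 0, -0.11], "fingers": 0.4},
    {"xyz": [0.115, -0.019, 0], "twist": [0, 0, -0.17], "fingers": 0.4},
    {"xyz": [0.15, -0.025, 0], "twist": [0, 0, -0.23], "fingers": 0.4},
    {"xyz": [0.185, -0.03, 0], "twist": [0, 0, -0.28], "fingers": 0.4},
    {"xyz": [0.22, -0.036, 0], "twist": [0, 0, -0.33], "fingers": 0.4},
    {"xyz": [0.25, -0.041, 0], "twist": [0, 0, -0.38], "fingers": 0.4}
  ]
}}

```text
clock: 19.65
tcp_pos: [446.2, 32.1, 169.6]
tcp_rot: [0.644, 0.765, -0.001, -0.001]
ft_force: [0.7, 0.0, -0.5]
width: 58.9
```

```bash
python3 go.py 458.5 205.5 155 24
```

```text
clock 19.65 tcp [446.2  32.1 169.6] yaw 9.8 tilt [-2.4e-03  7.0e-04 -1.0e+00] w 58.9 F [ 0.7  0.  -0.5]
shift [0.1687 0.0416 0.0147] twist z -0.248 half [0.0844 0.0208 0.0073] -0.124
```

Request:
{"name": "play_rows", "arguments": {
  "rows": [
    {"xyz": [0.03, 0.008, 0.002], "twist": [0, 0, -0.05], "fingers": 0.4},
    {"xyz": [0.065, 0.016, 0.004], "twist": [0, 0, -0.1], "fingers": 0.4},
    {"xyz": [0.1, 0.025, 0.007], "twist": [0, 0, -0.15], "fingers": 0.4},
    {"xyz": [0.13, 0.032, 0.01], "twist": [0, 0, -0.2], "fingers": 0.4},
    {"xyz": [0.152, 0.038, 0.013], "twist": [0, 0, -0.235], "fingers": 0.4},
    {"xyz": [0.165, 0.041, 0.015], "twist": [0, 0, -0.248], "fingers": 0.4},
    {"xyz": [0.165, 0.041, 0.02], "twist": [0, 0, -0.248], "fingers": 0.4},
    {"xyz": [0.165, 0.041, 0.025], "twist": [0, 0, -0.248], "fingers": 0.4}
  ]
}}

```text
clock: 20.45
tcp_pos: [460.3, 197.8, 144.7]
tcp_rot: [0.547, 0.837, -0.001, -0.0]
ft_force: [-0.9, -0.5, -1.3]
width: 58.9
```

Request:
{"name": "play_rows", "arguments": {
  "rows": [
    {"xyz": [0, 0, 0.005], "twist": [0, 0, 0], "fingers": 0.4},
    {"xyz": [0, 0, 0.01], "twist": [0, 0, 0], "fingers": 0.4},
    {"xyz": [0, 0, 0.015], "twist": [0, 0, 0], "fingers": 0.4},
    {"xyz": [0, 0, 0.02], "twist": [0, 0, 0], "fingers": 0.4},
    {"xyz": [0, 0, 0.02], "twist": [0, 0, 0], "fingers": 0.4},
    {"xyz": [0, 0, 0.02], "twist": [0, 0, 0], "fingers": 0.4},
    {"xyz": [0, 0, 0.02], "twist": [0, 0, 0], "fingers": 0.4},
    {"xyz": [0, 0, 0.02], "twist": [0, 0, 0], "fingers": 0.4}
  ]
}}

```text
clock: 21.25
tcp_pos: [461.1, 198.8, 126.0]
tcp_rot: [0.547, 0.837, 0.0, 0.0]
ft_force: [-0.0, -1.0, -0.3]
width: 58.7
```

```bash
python3 go.py 458.5 205.5 108.8 24;python3 off.py 127 89
```

```text
clock 21.25 tcp [461.1 198.8 126. ] yaw 23.7 tilt [ 5.e-04  2.e-04 -1.e+00] w 58.7 F [-0.  -1.  -0.3]
shift [0.0072 0.0003 0.0172] twist z -0.005 half [0.0036 0.0001 0.0086] -0.002
wrist 127.0 2795 fit [459.3 199.6] rms 1.1 mid [459.6 199.4 126.1] ext [60. 60.  5.] zmed 126.2
wrist 89.0 1072 fit [457.4 205.5] rms 1.1 mid [456.4 215.1  88.4] ext [58. 41.  5.] zmed 89.0
scene 127.0 36 fit [460.8 199.7] rms 1.5 mid [455.4 212.7 126.3] ext [49. 35.  6.] zmed 125.5
scene 89.0 51 fit [458.6 205.4] rms 1.5 mid [460.3 213.4  88.3] ext [56. 43.  5.] zmed 87.5
```

Request:
{"name": "play_rows", "arguments": {
  "rows": [
    {"xyz": [0.003, 0, 0], "twist": [0, 0, 0], "fingers": 0.4},
    {"xyz": [0.006, 0.0005, 0.001], "twist": [0, 0, 0], "fingers": 0.4},
    {"xyz": [0.006, 0.0005, 0.003], "twist": [0, 0, 0], "fingers": 0.4},
    {"xyz": [0.006, 0.0005, 0.005], "twist": [0, 0, 0], "fingers": 0.4},
    {"xyz": [0.006, 0.0005, 0.007], "twist": [0, 0, 0], "fingers": 0.4},
    {"xyz": [0.006, 0.0005, 0.009], "twist": [0, 0, 0], "fingers": 0.4},
    {"xyz": [0.006, 0.0005, 0.009], "twist": [0, 0, 0], "fingers": 0.4},
    {"xyz": [0.006, 0.0005, 0.009], "twist": [0, 0, 0], "fingers": 0.4}
  ]
}}

```text
clock: 22.15
tcp_pos: [459.0, 204.4, 116.7]
tcp_rot: [0.547, 0.837, -0.0, -0.0]
ft_force: [0.0, 1.1, -0.4]
width: 58.8
```

```bash
python3 go.py 459.5 205.5 108.8 24;python3 off.py 117 89
```

```text
clock 22.15 tcp [459.  204.4 116.7] yaw 23.7 tilt [-1.e-04 -1.e-04 -1.e+00] w 58.8 F [ 0.   1.1 -0.4]
shift [0.0008 0.0009 0.0079] twist z -0.005 half [0.0004 0.0005 0.004 ] -0.002
wrist 117.0 2799 fit [457.2 205.1] rms 1.1 mid [457.3 205.  116.3] ext [60. 60.  5.] zmed 116.8
wrist 89.0 605 fit [457.3 206. ] rms 0.9 mid [454.2 221.1  88.1] ext [53. 29.  5.] zmed 89.0
scene 117.0 45 fit [458.6 205.3] rms 1.5 mid [452.3 216.8 116.3] ext [51. 36.  5.] zmed 116.0
scene 89.0 40 fit [458.5 206.1] rms 1.5 mid [467.8 212.6  88.5] ext [44. 45.  6.] zmed 87.9
```

Aligned to within 1 mm, with about 8 mm left to seat.

Request:
{"name": "play_rows", "arguments": {
  "rows": [
    {"xyz": [0.0004, 0, 0.001], "twist": [0, 0, 0], "fingers": 0.4},
    {"xyz": [0.0004, 0, 0.0025], "twist": [0, 0, 0], "fingers": 0.4},
    {"xyz": [0.0004, 0, 0.004], "twist": [0, 0, 0], "fingers": 0.4},
    {"xyz": [0.0004, 0, 0.0055], "twist": [0, 0, 0], "fingers": 0.4},
    {"xyz": [0.0004, 0, 0.0068], "twist": [0, 0, 0], "fingers": 0.4},
    {"xyz": [0.0004, 0, 0.0076], "twist": [0, 0, 0], "fingers": 0.4},
    {"xyz": [0.0004, 0, 0.0082], "twist": [0, 0, 0], "fingers": 0.4},
    {"xyz": [0.0004, 0, 0.0082], "twist": [0, 0, 0], "fingers": 0.4}
  ]
}}

```text
clock: 23.05
tcp_pos: [458.8, 204.8, 108.9]
tcp_rot: [0.547, 0.837, -0.0, 0.0]
ft_force: [-1.3, -0.8, 2.8]
width: 58.8
```

```bash
python3 go.py 459.5 205.5 108.8 24;python3 off.py 109
```

```text
clock 23.05 tcp [458.8 204.8 108.9] yaw 23.7 tilt [ 1.e-04 -3.e-04 -1.e+00] w 58.8 F [-1.3 -0.8  2.8]
shift [0.0004 0.0009 0.0001] twist z -0.005 half [0.0002 0.0004 0.    ] -0.002
wrist 109.0 2803 fit [457.  205.6] rms 1.1 mid [456.9 205.4 108.5] ext [59. 60.  6.] zmed 109.0
scene 109.0 40 fit [458.2 205.2] rms 1.4 mid [453.7 217.5 108.2] ext [50. 36.  5.] zmed 108.2
```

Request:
{"name": "play_rows", "arguments": {
  "rows": [
    {"xyz": [0, 0, 0.0005], "twist": [0, 0, 0], "fingers": 0.72},
    {"xyz": [0, 0, 0], "twist": [0, 0, 0], "fingers": 0.85},
    {"xyz": [0, 0, 0], "twist": [0, 0, 0], "fingers": 1},
    {"xyz": [0, 0, 0], "twist": [0, 0, 0], "fingers": 1},
    {"xyz": [0, 0, 0], "twist": [0, 0, 0], "fingers": 1},
    {"xyz": [0, 0, -0.02], "twist": [0, 0, 0], "fingers": 1},
    {"xyz": [0, 0, -0.05], "twist": [0, 0, 0], "fingers": 1},
    {"xyz": [0, 0, -0.085], "twist": [0, 0, 0], "fingers": 1}
  ]
}}

```text
clock: 23.95
tcp_pos: [458.1, 204.5, 193.8]
tcp_rot: [0.547, 0.837, -0.001, -0.001]
ft_force: [0.9, -0.3, 0.3]
width: 85.8
```

```bash
python3 off.py 109; python3 go.py 562.5 -392 190 -35
```

```text
wrist 109.0 1328 fit [457.  205.7] rms 1.1 mid [457.  205.7 108.5] ext [60. 60.  5.] zmed 109.0
scene 109.0 87 fit [458.8 205.8] rms 1.5 mid [459.7 205.6 108.4] ext [58. 59.  6.] zmed 107.8
clock 24.05 tcp [461.1 206.5 197.7] yaw 23.7 tilt [ 0.007  0.003 -1.   ] w 85.4 F [ 0.4  0.7 -0.3]
shift [-0.5888 -0.148   0.0066] twist z 1.025 half [-0.2944 -0.074   0.0033] 0.512
```

Request:
{"name": "play_rows", "arguments": {
  "rows": [
    {"xyz": [-0.02, -0.005, 0], "twist": [0, 0, 0.03], "fingers": 1},
    {"xyz": [-0.055, -0.014, 0], "twist": [0, 0, 0.1], "fingers": 1},
    {"xyz": [-0.095, -0.024, 0], "twist": [0, 0, 0.17], "fingers": 1},
    {"xyz": [-0.135, -0.034, 0], "twist": [0, 0, 0.24], "fingers": 1},
    {"xyz": [-0.175, -0.044, 0], "twist": [0, 0, 0.31], "fingers": 1},
    {"xyz": [-0.215, -0.054, 0], "twist": [0, 0, 0.38], "fingers": 1},
    {"xyz": [-0.255, -0.064, 0], "twist": [0, 0, 0.45], "fingers": 1},
    {"xyz": [-0.295, -0.074, 0], "twist": [0, 0, 0.51], "fingers": 1}
  ]
}}

```text
clock: 24.85
tcp_pos: [509.5, -96.9, 193.1]
tcp_rot: [0.741, 0.671, -0.0, -0.0]
ft_force: [0.6, 0.3, 0.4]
width: 85.7
```

```bash
python3 go.py 562.5 -392 170 -35
```

```text
clock 24.85 tcp [509.5 -96.9 193.1] yaw -5.7 tilt [-4.e-04 -3.e-04 -1.e+00] w 85.7 F [0.6 0.3 0.4]
shift [-0.2884  0.0819  0.0232] twist z 0.512 half [-0.1442  0.0409  0.0116] 0.256
```

Request:
{"name": "play_rows", "arguments": {
  "rows": [
    {"xyz": [-0.04, 0.011, 0], "twist": [0, 0, 0.07], "fingers": 1},
    {"xyz": [-0.085, 0.024, 0.004], "twist": [0, 0, 0.15], "fingers": 1},
    {"xyz": [-0.13, 0.037, 0.008], "twist": [0, 0, 0.23], "fingers": 1},
    {"xyz": [-0.175, 0.05, 0.012], "twist": [0, 0, 0.31], "fingers": 1},
    {"xyz": [-0.22, 0.062, 0.018], "twist": [0, 0, 0.39], "fingers": 1},
    {"xyz": [-0.26, 0.074, 0.022], "twist": [0, 0, 0.46], "fingers": 1},
    {"xyz": [-0.283, 0.081, 0.023], "twist": [0, 0, 0.505], "fingers": 1},
    {"xyz": [-0.286, 0.082, 0.023], "twist": [0, 0, 0.512], "fingers": 1}
  ]
}}

```text
clock: 25.65
tcp_pos: [562.6, -392.0, 168.9]
tcp_rot: [0.888, 0.46, -0.001, 0.0]
ft_force: [-0.5, -0.3, 0.6]
width: 85.6
```

```bash
python3 look.py w6 562.5 -392 40; python3 go.py 562.5 -392 38.5 -35
```

```text
z 30.7 n 263 ((561.9876708984375, -394.4593505859375), 8.085840225219727) mid [ 562.  -394.3   29.7]
clock 25.7 tcp [ 563.1 -389.8  169.2] yaw -35.0 tilt [-1.4e-03 -2.0e-04 -1.0e+00] w 85.2 F [-0.3 -0.  -1.1]
shift [-0.002   0.0009  0.1307] twist z -0.001 half [-0.001   0.0004  0.0654] -0.0
```

View pics/w6.png

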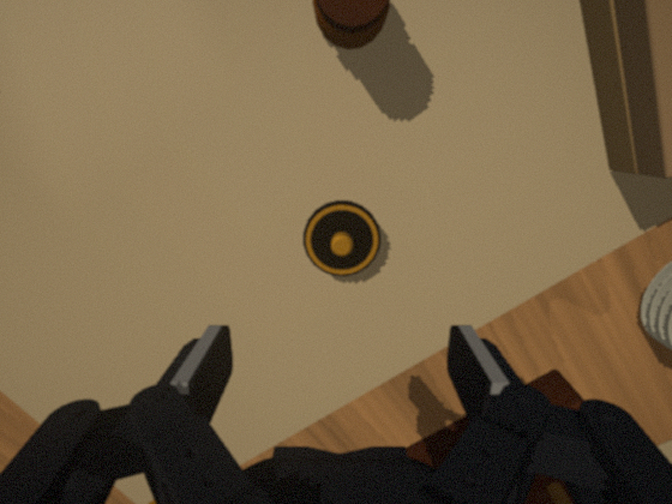

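The lid lies flat with its knob at (342,243) and nothing around it. I'll come down partway and measure again.

Request:
{"name": "play_rows", "arguments": {
  "rows": [
    {"xyz": [-0.001, 0.0005, 0.015], "twist": [0, 0, 0], "fingers": 1},
    {"xyz": [-0.003, 0.001, 0.04], "twist": [0, 0, 0], "fingers": 1},
    {"xyz": [-0.003, 0.001, 0.065], "twist": [0, 0, 0], "fingers": 0.9},
    {"xyz": [-0.003, 0.001, 0.085], "twist": [0, 0, 0], "fingers": 0.8},
    {"xyz": [-0.003, 0.001, 0.1], "twist": [0, 0, 0], "fingers": 0.7},
    {"xyz": [-0.003, 0.001, 0.105], "twist": [0, 0, 0], "fingers": 0.6},
    {"xyz": [-0.003, 0.001, 0.105], "twist": [0, 0, 0], "fingers": 0.6},
    {"xyz": [-0.003, 0.001, 0.105], "twist": [0, 0, 0], "fingers": 0.6}
  ]
}}

```text
clock: 26.5
tcp_pos: [563.8, -390.6, 66.5]
tcp_rot: [0.886, 0.463, 0.0, 0.001]
ft_force: [-0.1, -1.0, -0.4]
width: 51.2
```

```bash
python3 look.py w7 562.2 -394 15; python3 go.py 562.2 -393.8 39 -35
```

```text
z 129.5 n 853 ((569.024169921875, -384.2051086425781), 8.828577995300293) mid [ 569.  -384.1  127.7]
clock 26.55 tcp [ 563.9 -390.8   66.8] yaw -34.8 tilt [ 1.8e-03 -9.0e-04 -1.0e+00] w 51.0 F [ 0.3  0.1 -0.2]
shift [-0.0034  0.0003  0.0278] twist z 0.003 half [-0.0017  0.0001  0.0139] 0.002
```

Request:
{"name": "play_rows", "arguments": {
  "rows": [
    {"xyz": [-0.0034, 0.0003, 0.004], "twist": [0, 0, 0], "fingers": 0.6},
    {"xyz": [-0.0034, 0.0003, 0.011], "twist": [0, 0, 0], "fingers": 0.6},
    {"xyz": [-0.0034, 0.0003, 0.019], "twist": [0, 0, 0], "fingers": 0.6},
    {"xyz": [-0.0034, 0.0003, 0.024], "twist": [0, 0, 0], "fingers": 0.6},
    {"xyz": [-0.0034, 0.0003, 0.0275], "twist": [0, 0, 0], "fingers": 0.5},
    {"xyz": [-0.0034, 0.0003, 0.0275], "twist": [0, 0, 0], "fingers": 0.4},
    {"xyz": [-0.0034, 0.0003, 0.0275], "twist": [0, 0, 0], "fingers": 0.35},
    {"xyz": [-0.0034, 0.0003, 0.0275], "twist": [0, 0, 0], "fingers": 0.3}
  ]
}}

```text
clock: 27.35
tcp_pos: [561.6, -393.7, 38.4]
tcp_rot: [0.886, 0.463, 0.0, 0.0]
ft_force: [0.2, -0.2, 0.9]
width: 25.5
```

```bash
python3 go.py 562.2 -393.8 39 -35; python3 look.py w7 562.2 -394 15; python3 - <<'E'
from h import *
c,P,f,M=cam("wrist")
q=P[(np.hypot(P[...,0]-562.2,P[...,1]+394)<13)&(abs(P[...,2]-30)<2.5)];print(len(q),((q.max(0)+q.min(0))/2).round(1),(q.max(0)-q.min(0)).round(1))
E
```

```text
clock 27.35 tcp [ 561.6 -393.7   38.4] yaw -34.8 tilt [ 5.e-04 -3.e-04 -1.e+00] w 25.5 F [ 0.2 -0.2  0.9]
shift [ 0.0002  0.0005 -0.0006] twist z 0.003 half [ 0.0001  0.0003 -0.0003] 0.001
z 104.3 n 1345 ((567.332763671875, -385.1666259765625), 9.539522171020508) mid [ 567.5 -385.8  103.2]
831 [ 564.6 -395.7   30. ] [20.5 19.   4.9]
```

View pics/w7.png

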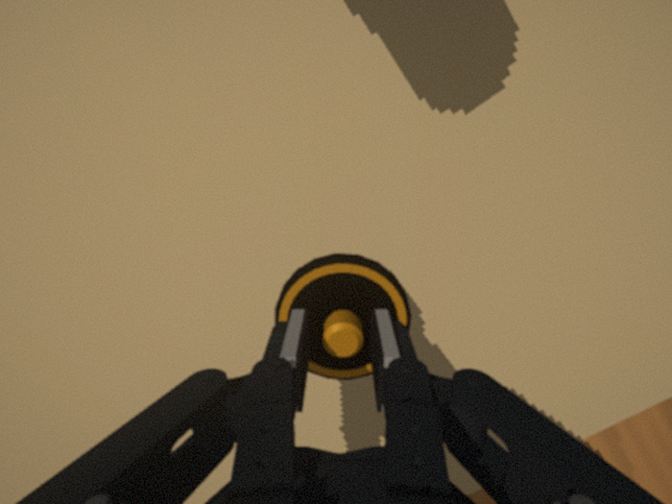

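The knob at (343,335) is centred between the pads, so I'll close and lift.

Request:
{"name": "play_rows", "arguments": {
  "rows": [
    {"xyz": [0, 0, 0], "twist": [0, 0, 0], "fingers": 0.22},
    {"xyz": [0, 0, 0], "twist": [0, 0, 0], "fingers": 0.15},
    {"xyz": [0, 0, 0], "twist": [0, 0, 0], "fingers": 0.05},
    {"xyz": [0, 0, 0], "twist": [0, 0, 0], "fingers": 0.0},
    {"xyz": [0, 0, 0], "twist": [0, 0, 0], "fingers": 0},
    {"xyz": [0, 0, 0], "twist": [0, 0, 0], "fingers": 0},
    {"xyz": [0, 0, 0], "twist": [0, 0, 0], "fingers": 0},
    {"xyz": [0, 0, 0], "twist": [0, 0, 0], "fingers": 0}
  ],
  "squeeze": 40
}}

```text
clock: 28.25
tcp_pos: [561.6, -393.7, 38.5]
tcp_rot: [0.886, 0.463, 0.0, 0.0]
ft_force: [-1.2, 0.0, 5.4]
width: 14.1
```

Request:
{"name": "play_rows", "arguments": {
  "rows": [
    {"xyz": [0, 0, -0.005], "twist": [0, 0, 0], "fingers": 0},
    {"xyz": [0, 0, -0.02], "twist": [0, 0, 0], "fingers": 0},
    {"xyz": [0, 0, -0.045], "twist": [0, 0, 0], "fingers": 0},
    {"xyz": [0, 0, -0.075], "twist": [0, 0, 0], "fingers": 0},
    {"xyz": [0, 0, -0.105], "twist": [0, 0, 0], "fingers": 0},
    {"xyz": [0, 0, -0.135], "twist": [0, 0, 0], "fingers": 0},
    {"xyz": [0, 0, -0.15], "twist": [0, 0, 0], "fingers": 0},
    {"xyz": [0, 0, -0.152], "twist": [0, 0, 0], "fingers": 0}
  ]
}}

```text
clock: 29.05
tcp_pos: [562.5, -394.2, 193.0]
tcp_rot: [0.886, 0.463, 0.001, 0.002]
ft_force: [-0.0, -0.6, -1.1]
width: 14.0
```

```bash
python3 go.py 459 205.5 185 24
```

```text
clock 29.05 tcp [ 562.5 -394.2  193. ] yaw -34.8 tilt [ 0.0038 -0.0024 -1.    ] w 14.0 F [-0.  -0.6 -1.1]
shift [ 0.4331 -0.4276  0.0061] twist z -1.027 half [ 0.2165 -0.2138  0.0031] -0.514
```

Request:
{"name": "play_rows", "arguments": {
  "rows": [
    {"xyz": [0.012, -0.012, 0], "twist": [0, 0, -0.03], "fingers": 0},
    {"xyz": [0.035, -0.035, 0], "twist": [0, 0, -0.09], "fingers": 0},
    {"xyz": [0.062, -0.061, 0], "twist": [0, 0, -0.15], "fingers": 0},
    {"xyz": [0.09, -0.089, 0], "twist": [0, 0, -0.21], "fingers": 0},
    {"xyz": [0.118, -0.117, 0], "twist": [0, 0, -0.28], "fingers": 0},
    {"xyz": [0.146, -0.145, 0], "twist": [0, 0, -0.35], "fingers": 0},
    {"xyz": [0.174, -0.173, 0], "twist": [0, 0, -0.42], "fingers": 0},
    {"xyz": [0.202, -0.2, 0], "twist": [0, 0, -0.48], "fingers": 0}
  ]
}}

```text
clock: 29.85
tcp_pos: [511.0, -112.0, 188.7]
tcp_rot: [0.75, 0.661, -0.001, -0.001]
ft_force: [1.5, 0.7, -0.6]
width: 13.8
```

```bash
python3 go.py 459 205.5 185 24
```

```text
clock 29.85 tcp [ 511.  -112.   188.7] yaw -7.2 tilt [-2.5e-03  6.0e-04 -1.0e+00] w 13.8 F [ 1.5  0.7 -0.6]
shift [ 0.3085 -0.0912  0.004 ] twist z -0.544 half [ 0.1542 -0.0456  0.002 ] -0.272
```

Request:
{"name": "play_rows", "arguments": {
  "rows": [
    {"xyz": [0.035, -0.01, 0], "twist": [0, 0, -0.06], "fingers": 0},
    {"xyz": [0.075, -0.022, 0], "twist": [0, 0, -0.13], "fingers": 0},
    {"xyz": [0.117, -0.034, 0], "twist": [0, 0, -0.2], "fingers": 0},
    {"xyz": [0.16, -0.047, 0], "twist": [0, 0, -0.28], "fingers": 0},
    {"xyz": [0.203, -0.06, 0], "twist": [0, 0, -0.36], "fingers": 0},
    {"xyz": [0.245, -0.072, 0.002], "twist": [0, 0, -0.44], "fingers": 0},
    {"xyz": [0.28, -0.083, 0.003], "twist": [0, 0, -0.51], "fingers": 0},
    {"xyz": [0.304, -0.09, 0.004], "twist": [0, 0, -0.544], "fingers": 0}
  ]
}}

```text
clock: 30.65
tcp_pos: [460.3, 202.0, 185.0]
tcp_rot: [0.544, 0.839, -0.0, -0.001]
ft_force: [0.3, 0.5, -0.4]
width: 14.0
```

Request:
{"name": "play_rows", "arguments": {
  "rows": [
    {"xyz": [0, 0, 0.005], "twist": [0, 0, 0], "fingers": 0},
    {"xyz": [0, 0, 0.012], "twist": [0, 0, 0], "fingers": 0},
    {"xyz": [0, 0, 0.018], "twist": [0, 0, 0], "fingers": 0},
    {"xyz": [0, 0, 0.022], "twist": [0, 0, 0], "fingers": 0},
    {"xyz": [0, 0, 0.022], "twist": [0, 0, 0], "fingers": 0},
    {"xyz": [0, 0, 0.022], "twist": [0, 0, 0], "fingers": 0},
    {"xyz": [0, 0, 0.022], "twist": [0, 0, 0], "fingers": 0},
    {"xyz": [0, 0, 0.022], "twist": [0, 0, 0], "fingers": 0}
  ]
}}

```text
clock: 31.45
tcp_pos: [462.4, 199.4, 164.4]
tcp_rot: [0.546, 0.838, 0.0, 0.0]
ft_force: [-1.1, 0.6, -0.1]
width: 13.7
```

```bash
python3 go.py 458.5 205.5 140.5 24;python3 off.py 109; python3 - <<'E'
from h import *
from scipy.optimize import least_squares
s=robot.sense();x0,y0,zt=s["tcp_pos"]
for n in("wrist","scene"):
    c,P,f,M=cam(n)
    if n=="wrist": save("w8",c["img"],1.2)
    zl=zt-38.5+14
    q=P[(np.hypot(P[...,0]-x0,P[...,1]-y0)<36)&(abs(P[...,2]-zl-0.5)<2.5)]
    q=q[np.hypot(q[:,0]-x0,q[:,1]-y0)>14]
    # plane tilt, outer extents
    A=np.c_[q[:,:2]-q[:,:2].mean(0),np.ones(len(q))];co=np.linalg.lstsq(A,q[:,2],rcond=None)[0]
    print(n,zl,len(q),"tilt",co.round(3),"circ",cv2.minEnclosingCircle(q[:,:2].astype(np.float32)))
E
```

```text
clock 31.45 tcp [462.4 199.4 164.4] yaw 23.8 tilt [ 6.e-04  2.e-04 -1.e+00] w 13.7 F [-1.1  0.6 -0.1]
shift [ 0.0071 -0.0011  0.0239] twist z -0.003 half [ 0.0036 -0.0006  0.0119] -0.002
wrist 109.0 956 fit [457.1 205.6] rms 1.1 mid [455.5 213.3 108.4] ext [56. 44.  6.] zmed 109.0
scene 109.0 60 fit [458.3 205.6] rms 1.5 mid [460.  209.8 108.5] ext [57. 50.  6.] zmed 108.0
wrist 139.81136894382072 4901 tilt [ 2.00000e-03 -5.00000e-03  1.40774e+02] circ ((460.5349426269531, 199.5249786376953), 30.139453887939453)
scene 139.81136894382072 194 tilt [-5.00000e-03 -2.00000e-03  1.40147e+02] circ ((462.046630859375, 200.3932647705078), 30.291873931884766)
```

View pics/w8.png

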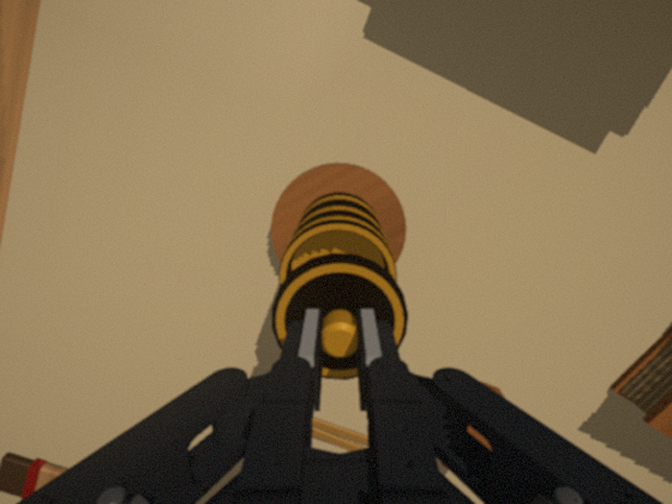

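The lid is held level above the stack, offset by about (-3.5, +5.7) mm from the rim below. I'll correct that and lower it partway.

Request:
{"name": "play_rows", "arguments": {
  "rows": [
    {"xyz": [0.003, 0, 0], "twist": [0, 0, 0], "fingers": 0},
    {"xyz": [0.0066, -0.0009, 0.002], "twist": [0, 0, 0], "fingers": 0},
    {"xyz": [0.0066, -0.0009, 0.005], "twist": [0, 0, 0], "fingers": 0},
    {"xyz": [0.0066, -0.0009, 0.008], "twist": [0, 0, 0], "fingers": 0},
    {"xyz": [0.0066, -0.0009, 0.011], "twist": [0, 0, 0], "fingers": 0},
    {"xyz": [0.0066, -0.0009, 0.014], "twist": [0, 0, 0], "fingers": 0},
    {"xyz": [0.0066, -0.0009, 0.015], "twist": [0, 0, 0], "fingers": 0},
    {"xyz": [0.0066, -0.0009, 0.015], "twist": [0, 0, 0], "fingers": 0}
  ]
}}

```text
clock: 32.45
tcp_pos: [458.6, 205.0, 148.9]
tcp_rot: [0.546, 0.838, -0.0, -0.0]
ft_force: [0.3, 0.1, -0.2]
width: 13.8
```

```bash
cat > lid.py <<'E'
from h import *
s=robot.sense();x0,y0,zt=s["tcp_pos"]
for n in("wrist","scene"):
    c,P,f,M=cam(n)
    zl=zt-38.5+14
    q=P[(np.hypot(P[...,0]-x0,P[...,1]-y0)<36)&(abs(P[...,2]-zl-0.5)<2.5)]
    q=q[np.hypot(q[:,0]-x0,q[:,1]-y0)>14]
    print(n,zl.round(1),len(q),np.median(q[:,2]).round(1),"circ",cv2.minEnclosingCircle(q[:,:2].astype(np.float32)))
E
python3 go.py 458.5 205.5 140.5 24;python3 off.py 109; python3 lid.py
```

```text
clock 32.45 tcp [458.6 205.  148.9] yaw 23.8 tilt [-4.e-04 -2.e-04 -1.e+00] w 13.8 F [ 0.3  0.1 -0.2]
shift [0.0005 0.0001 0.0084] twist z -0.003 half [0.0002 0.0001 0.0042] -0.001
wrist 109.0 615 fit [456.9 205.9] rms 1.0 mid [452.8 220.4 108.3] ext [51. 30.  5.] zmed 109.0
scene 109.0 48 fit [458.2 205.9] rms 1.4 mid [463.1 210.8 108.2] ext [50. 48.  5.] zmed 108.1
wrist 124.6 4899 125.6 circ ((457.11907958984375, 205.38290405273438), 30.12578010559082)
scene 124.6 193 125.1 circ ((458.7428283691406, 205.28045654296875), 30.775331497192383)
```

Request:
{"name": "play_rows", "arguments": {
  "rows": [
    {"xyz": [0.0005, 0, 0.0015], "twist": [0, 0, 0], "fingers": 0},
    {"xyz": [0.0005, 0, 0.003], "twist": [0, 0, 0], "fingers": 0},
    {"xyz": [0.0005, 0, 0.0045], "twist": [0, 0, 0], "fingers": 0},
    {"xyz": [0.0005, 0, 0.006], "twist": [0, 0, 0], "fingers": 0},
    {"xyz": [0.0005, 0, 0.007], "twist": [0, 0, 0], "fingers": 0},
    {"xyz": [0.0005, 0, 0.008], "twist": [0, 0, 0], "fingers": 0},
    {"xyz": [0.0005, 0, 0.0087], "twist": [0, 0, 0], "fingers": 0},
    {"xyz": [0.0005, 0, 0.0087], "twist": [0, 0, 0], "fingers": 0}
  ]
}}

```text
clock: 33.45
tcp_pos: [458.5, 205.6, 140.5]
tcp_rot: [0.546, 0.838, 0.0, 0.0]
ft_force: [-0.2, 0.4, 0.4]
width: 13.7
```

```bash
python3 go.py 458.5 205.5 140.5 24; python3 lid.py
```

```text
clock 33.45 tcp [458.5 205.6 140.5] yaw 23.8 tilt [ 1.e-04 -0.e+00 -1.e+00] w 13.7 F [-0.2  0.4  0.4]
shift [-0.0001 -0.     -0.    ] twist z -0.003 half [-0.0001 -0.     -0.    ] -0.001
wrist 116.0 4900 117.0 circ ((456.8742370605469, 205.71932983398438), 30.07244873046875)
scene 116.0 190 116.3 circ ((458.7320861816406, 206.31211853027344), 31.126386642456055)
```

Just above contact. I'll go 1 mm further, then release and retreat.

Request:
{"name": "play_rows", "arguments": {
  "rows": [
    {"xyz": [0, 0, 0.0005], "twist": [0, 0, 0], "fingers": 0},
    {"xyz": [0, 0, 0.001], "twist": [0, 0, 0], "fingers": 0},
    {"xyz": [0, 0, 0.001], "twist": [0, 0, 0], "fingers": 0},
    {"xyz": [0, 0, 0.001], "twist": [0, 0, 0], "fingers": 0.2},
    {"xyz": [0, 0, 0.0], "twist": [0, 0, 0], "fingers": 0.3},
    {"xyz": [0, 0, 0.0], "twist": [0, 0, 0], "fingers": 0.5},
    {"xyz": [0, 0, 0.0], "twist": [0, 0, 0], "fingers": 0.6},
    {"xyz": [0, 0, 0.0], "twist": [0, 0, 0], "fingers": 0.6}
  ]
}}

```text
clock: 34.35
tcp_pos: [458.4, 205.5, 140.3]
tcp_rot: [0.546, 0.838, -0.0, -0.0]
ft_force: [0.3, -0.3, 0.6]
width: 51.2
```

Request:
{"name": "play_rows", "arguments": {
  "rows": [
    {"xyz": [0, 0, -0.01], "twist": [0, 0, 0], "fingers": 0.6},
    {"xyz": [0, 0, -0.03], "twist": [0, 0, 0], "fingers": 0.6},
    {"xyz": [0, 0, -0.06], "twist": [0, 0, 0], "fingers": 0.8},
    {"xyz": [0, 0, -0.085], "twist": [0, 0, 0], "fingers": 1},
    {"xyz": [0, 0, -0.1], "twist": [0, 0, 0], "fingers": 1},
    {"xyz": [0, 0, -0.1], "twist": [0, 0, 0], "fingers": 1},
    {"xyz": [0, 0, -0.1], "twist": [0, 0, 0], "fingers": 1},
    {"xyz": [0, 0, -0.1], "twist": [0, 0, 0], "fingers": 1}
  ]
}}

```text
clock: 35.15
tcp_pos: [457.8, 205.1, 239.2]
tcp_rot: [0.546, 0.838, -0.001, -0.001]
ft_force: [-0.2, 0.3, -0.0]
width: 85.6
```

```bash
python3 - <<'E'
from h import *
for n in("wrist","scene"):
    c,P,f,M=cam(n)
    if n=="scene":
        x=M[:3,:3].T@(np.array([458.4,206,70])-M[:3,3]);u,v=int(f*x[0]/x[2]+c["cx"]),int(f*x[1]/x[2]+c["cy"]);save("s9",c["img"][v-70:v+70,u-90:u+90],4)
    q=P[(np.hypot(P[...,0]-458,P[...,1]-205.6)<36)&(abs(P[...,2]-116.5)<3)]
    A=np.c_[q[:,:2]-q[:,:2].mean(0),np.ones(len(q))];co=np.linalg.lstsq(A,q[:,2],rcond=None)[0]
    print(n,len(q),"tilt",co.round(3),cv2.minEnclosingCircle(q[:,:2].astype(np.float32)))
E
python3 go.py 458.5 205.5 140.5
```

```text
wrist 3545 tilt [ 0.00000e+00 -2.00000e-03  1.16968e+02] ((457.1221923828125, 206.18858337402344), 29.934581756591797)
scene 296 tilt [-3.00000e-03 -8.00000e-03  1.16373e+02] ((458.6064147949219, 207.1147003173828), 30.516725540161133)
clock 35.25 tcp [457.9 205.2 239.3] yaw 23.8 tilt [-2.1e-03 -7.0e-04 -1.0e+00] w 85.5 F [ 0.6 -0.  -0.3]
shift [-0.      0.0009  0.0988] twist z -0.0 half [-0.      0.0004  0.0494] -0.0
```

View pics/s9.png

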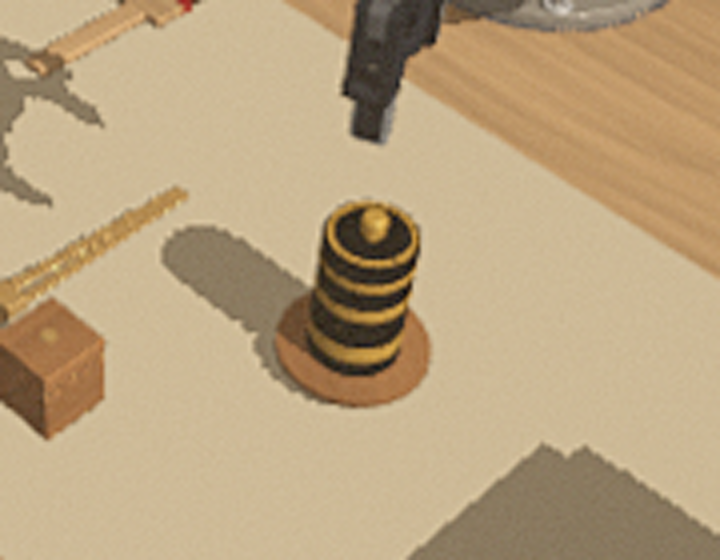

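The full stack stands straight on the stand at (355,290), lid seated and level, with the gripper well clear. Handing in.

```bash
python3 -c "
from station import robot
print(robot.job_done())"
```

```text
the job is handed in; nothing more can be done
None
```

The box is assembled on the stand, from the deep tier up through the middle and shallow tiers to the lid. Each piece was lowered slowly, let go, and its height checked before I fetched the next. It was handed in at about 35 s on the robot's clock; the interface reports no verdict.

**Final checks:**
- **Heights:** the lid top measured 116.4–117 mm (116 expected). The rims below it measured 88–89 mm (88 expected) and 108–109 mm (108 expected) when each was placed.
- **Position and tilt:** the stack is within about 2 mm of the stand's centre. The lid's tilt is under 0.01 rad.
- **Gripper:** it is about 100 mm above its release height, fully open and touching nothing.

**Disagreement:** the wrist and scene cameras differ by about 1.5 mm in x, which is within their calibration.

**Not measured:** I did not measure the cup, wooden box, tweezers and jar again at the end. The arm's paths stayed clear of them. The box and the visible part of the tweezers look undisturbed in the last picture; the cup and jar are outside it.

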